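# Load the slide tray and drive it under the lens with coarse then fine knob

## Task

Lift the slide tray by its middle rib and put it down flat on the viewer's loading ledge, end tab facing away from the stage, and let go; then take it by the end tab, slide it level across the step onto the stage, under the beam, until it is fully home against the stop, and let go. Next turn the outer coarse knob until the stage's pointer stands in the dark grey band just short of the line on the lens's index plate, let go, and with the inner fine knob alone draw the lens and its index plate back until the line stands at the pointer. Do not tip the tray, strike the lens or disturb the other things, and finish with everything released.

Things in the scene. Friction and masses are not known exactly. Their poses are not given: they have to be found in the camera images.
- viewer: slide viewer fixed to the bench: grey base plate 280 (x) x 530 (y) x 15 high, origin under its centre; x is the way the stage travels (roughly away from the robot), y the way the tray is slid on. From -y to +y: aluminium loading ledge, stage (its top 3 mm lower than the ledge, after a 4 mm gap), knob plinth (130 x 110, top 24 above the bench) at x -20, y 195
- ledge_mid (a point): point on the ledge's flat top (33 above the bench, 110 in x, 160 in y) where the tray's centre goes when it is put down, its front then 5 mm short of the ledge's edge; axes as the viewer's. The tray's centre may also lie up to 60 further out (-y), 15 further in (+y) or 30 to either side (x)
- beam_mid (a point): middle of the underside of the fixed white beam over the stage, 90 above the bench; beam 260 long (viewer x), 40 wide (y), top 135 above the bench, on posts at its ends. The tray passes beneath it but a gripper does not, so the tray cannot be held by its rib while it goes home
- tray_mid (a point): loose aluminium slide tray, 0.2 to 0.4 kg: plate 160 (x) x 80 (y) x 6 thick with two glass slides fixed on it; point at its centre, 18 above its underside (half-way up). Tray x points from the end tab to the front edge; loaded, tray x lies along viewer +y. Starts flat on the bench to the right of the viewer, tab towards the robot
- tray_rib (a point): grip point of the tray's lifting rib: upright rib along tray x at the tray's centre, 40 long, 10 thick, its top 36 above the tray's underside; the point is 26 above the underside
- tray_tab (a point): grip point of the tray's end tab: upright plate across the tray, 44 wide (tray y), 10 thick (tray x), top 36 above the underside, centred 72 behind the tray's centre; the point is 26 above the underside. Free space between tab and rib: 47 mm
- stage_home (a point): where tray_mid lies when the tray is fully home; moves with the stage, axes as the viewer's. Stage: aluminium plate, top 30 above the bench (3 below the ledge), low fences 87 apart and 10 high that flare at the entry, stop bar at +y. At the start it stands opposite the ledge, at the near end of its travel; pushing the tray along y does not move it
- coarse_grip (a point): outer coarse knob, black, 58 diameter, upright axis, sides from 28 to 60 above the bench; the point is on the axis, 50 above the bench
- fine_grip (a point): inner fine knob, plain metal, 28 diameter, same axis, stands on the coarse knob from 61 to 95 above the bench; the point is on the axis, 84 above the bench. It turns independently of the coarse knob
- coarse (a joint): coarse knob angle in rad, 0 at start, 0 to 2.6, grows clockwise seen from above; moves the stage, with tray and pointer, 40 mm per rad along viewer +x. Stiff: about 0.3 Nm, stays where left
- fine (a joint): fine knob angle in rad, 0 at start, 0 to 3.75, grows clockwise seen from above; moves the lens with index plate and line 8 mm per rad along viewer -x, towards the pointer (30 mm in all). About 0.07 Nm, stays where left
- pointer (a point): thin black pointer on the stage's left (+y) end, which moves over the index plate; point on its centre line, 50 above the bench; axes as the viewer's
- line_start (a point): fixed point where the line stood at the start (fine knob at 0), 50 above the bench; axes as the viewer's
- line (a point): thin black line across the white index plate (80 x 34) that the lens carries beside the beam; the lens is set elsewhere along the beam each time, line 45 to 70 ahead (+x) of the pointer at the start; point on the line, 50 above the bench, axes as the viewer's. The dark grey band on the plate runs from 16 to 6 mm short of the line (its x -16 to -6)
- lens_head: fixed grey guide on the beam, 90 x 52, with the white round lens (60 wide, 135 to 185 above the bench) sliding on it; origin at bench height, its x = 0 plane is line_start. Do not touch either
- wash_bottle: bystander: white plastic jar, 68 across, 150 high, standing on the bench on the left; origin under its centre; leave it where it stands
- dropper: bystander: small amber bottle with black cap, 32 across, 60 high, standing on the viewer's 15 high base behind the ledge; origin under its centre; leave it where it stands
- jar_lid: bystander: flat white jar lid, 66 across, 14 high, on the bench at the front right; origin under its centre; leave it where it stands
- tip_box: bystander: pipette tip box, 88 x 123 x 72, on the bench on the left; origin under its centre; leave it where it stands
- spray: bystander: green spray bottle with black head, 72 across, 180 high, on the left; origin under its centre; leave it where it stands
- timer: bystander: black bench timer, 55 x 65 x 18, lying at the front left; origin under its centre; leave it where it stands
Things that resemble listed ones, but are neither listed nor needed, are in the scene too. Leave any green look-alike of the part that bears tray_mid alone.

How it is judged (in metres and radians):
On the way, in this order (a step that is already met when the one before it is completed fails the run):
1. the tray lies flat on the ledge, tab away from the stage, released (y of tray_mid in the frame of ledge_mid between -0.065 and 0.018 m and x of tray_mid in the frame of ledge_mid between -0.035 and 0.035 m and z of tray_mid in the frame of ledge_mid between 0.014 and 0.022 m and y of tray_tab in the frame of ledge_mid below -0.045 m and angle between tray_mid's own z axis and vertical below 0.05 rad and contact force between the fingers and tray below 0.2 N), for 0.2 s.
2. the tray, level and low, bridges the step between ledge and stage (y of tray_mid in the frame of ledge_mid between 0.04 and 0.13 m and z of tray_mid in the frame of ledge_mid between 0.01 and 0.03 m and angle between tray_mid's own z axis and vertical below 0.15 rad).
3. the tray is fully home on the stage, flat and released (y of tray_mid in the frame of stage_home between -0.004 and 0.004 m and x of tray_mid in the frame of stage_home between -0.006 and 0.006 m and z of tray_mid in the frame of stage_home between -0.004 and 0.004 m and angle between tray_mid's own z axis and vertical below 0.04 rad and y of tray_tab in the frame of stage_home below -0.06 m and contact force between the fingers and tray below 0.2 N), for 0.2 s.
4. by the coarse knob alone, now released, the pointer stands in the band short of the line (x of pointer in the frame of line_start between -0.017 and -0.005 m and value of joint fine below 0.12 rad and contact force between the fingers and coarse below 0.2 N and contact force between the fingers and fine below 0.2 N), for 0.2 s.
5. by the fine knob the line stands at the pointer, knobs released (x of pointer in the frame of line between -0.0025 and 0.0025 m and x of pointer in the frame of line_start between -0.017 and -0.005 m and contact force between the fingers and coarse below 0.2 N and contact force between the fingers and fine below 0.2 N), for 0.2 s.
At the end, for the whole second after the job is handed in: Tray flat, at rest and released on the stage, fully home (4 mm along the slide, 6 mm sideways, tab end outward); pointer within 2.5 mm of the line; pointer 5 to 17 mm short of where the line was at the start (the rest made by the fine knob); knobs released (all of step 3 and all of step 5 and linear speed of tray below 0.01 m/s); the robot touches nothing.
It fails at once if the tray is tipped by more than about 25 degrees (angle between tray_mid's own z axis and vertical above 0.44 rad).
It fails at once if the lens is struck (over 15 N) (contact force between any of the arm, the fingers and lens_head above 15 N).
It fails at once if a bystander is shifted by more than 30 mm or knocked over (distance of any of wash_bottle, dropper, jar_lid, tip_box, spray, timer from where it was at the start of the episode above 0.03 m or angle between any of wash_bottle, dropper, jar_lid, tip_box, spray, timer's own z axis and vertical above 0.5 rad).
It also fails if it takes over 72 s, if anything falls off the work surface, if the arm or the gripper's body presses on something with over 40 N, if the wrist force passes 120 N, or if a joint passes its speed limit or range.

## Robot

A 6-joint arm with a two-finger parallel gripper is mounted at the origin on the work surface. World frame = base frame: x ahead of the robot, y to its left, z up, the work surface at z = 0. Lengths are in m, angles in degrees, forces in N, time in s.
With the tool pointing down it reaches from about 0.4 to 0.825 m from the base axis. Payload 7 kg.
Tool frame: the origin (TCP) lies midway between the tips of the shut fingers; the grasp point (between the pads) lies 19 mm behind it (r.hold_point_z is the distance from the TCP to the grasp point, in m); x points along the fingers, y is the direction in which the jaws open and shut, and the axes are right-handed (so a half turn about x gives the same grasp; the last joint's range is limited). The gripper opens to 88 mm and grips with 3 to 60 N. Pads are 19 mm wide; open, the fingers measure 130 mm over their backs; the gripper's body (78 mm by 193 mm) begins 47 mm behind the grasp point.
Start: joints at [81.538, 20.546, 0.682, 0, -70.136, -16.507], TCP at [0.285, 0.612, 0.227] pointing down, gripper open.
Joint ranges: [-176.03, 176.03], [-82.01, 121.73], [-58.28, 71.71], [-173.87, 95.51], [-174.79, -0.11], [-173.66, 173.66]. Speed limits (degrees/s): [136.94, 136.94, 172.46, 180, 180, 180].

## Interface

Orientations are given as [roll, pitch, yaw] about the fixed x, y, z axes, in that order (R = Rz(yaw) Ry(pitch) Rx(roll)).
In Python, from plant import r, viewer, order gives the robot as it stands. The module is installed in compiled form; this text tells all that it offers.
- The arm moves only by the shell command python3 -m creep 'ROWS' [FORCE]. ROWS is JSON, a list of rows, each an object of numbers: "ax", "ay", "az": the turn, a rotation vector about the tool's x, y, z in degrees; "tx", "ty", "tz": the shift along the tool's x, y, z in m; "fingers": the finger opening in m, from 0 to 0.0876. A call has 1 to 5 rows; each row is the pose to reach, as a shift and turn from the pose commanded when the call began, along the tool's axes at that moment; what a row does not reach only later rows make up. A row lasts 1/10 s, in which the tool goes at most 50 mm and 8.59 degrees, less where a joint would pass 70% of its speed; a pose out of reach is approached as far as the arm can. A call with a gripper value outside its range is refused whole. The fingers move at their own pace and stop on an object; FORCE is the grip in N (left out, the last holds). Time passes only in rows, so rows that repeat a pose let the fingers close. It gives the time, the measured TCP pose, the force and the opening at its end, in the units of the state.
- r.get_state(): the state, without advancing time (a new reading comes with each control period).
- viewer.capture(name): name is "scene" or "side" or "wrist"; returns a dict with "pixels" (420x560x3 uint8, blue, green, red), "depth" (420x560 float32, m along the optical axis (not along the pixel's ray), 0 where there is no reading), "fx", "fy", "cx", "cy" (pixels), "k1" (the pictures are not rectified: a ray, as slopes to the right and down, at radius r is drawn at 1 + k1 r^2 times it, then the intrinsics apply), "rvec" (rotation vector, rad) and "tvec" (3), from world to camera coordinates, as OpenCV has them; the wrist camera has in their place "T_tool_cam" (4x4, takes a point from camera to tool coordinates, whose origin is the TCP and whose axes are the tool frame's). Camera axes: x right, y down, z forward; pixel columns grow to the right and rows downward; lengths in m; the calibration is good to about 2 mm. A picture is of the moment at which its call begins: read the wrist's pose just before it.
- order.close_job(): hands the job in, once; it reports no verdict.
The state is a dict: "time_s": time; "joints": joint angles; "qd": joint speeds; "joint_torque": joint torques, N m; "tcp_pos": TCP position; "eef_rot": TCP orientation; "contact_force": force on the tool from outside, world axes, zero at the start; "moment": the same for the moment, N m; "gripper_width": finger opening in m.
Only numpy, scipy, OpenCV 4.12 (cv2) and the standard library are available. Lean on these libraries where they do the work, as an engineer would, in place of code of your own. Each camera call takes 0.05 s, during which the arm holds its last target.

## Working session

There is one attempt and no reset: what is moved stays moved. The work goes in short steps, Python scripts to look and compute and a shell command to move; the robot and the scene stay as the last step left them, time stands still between calls to the robot, and variables do not carry over. Pictures are saved under pics/ and viewed, and the job is handed in when it is done.

```bash
mkdir -p pics; ls
cat > h.py <<'E'
import numpy as np, cv2
from plant import r, viewer, order
from scipy.spatial.transform import Rotation as Ro
def toolT():
    s=r.get_state(); T=np.eye(4); T[:3,:3]=Ro.from_euler('xyz',s['eef_rot'],degrees=True).as_matrix(); T[:3,3]=s['tcp_pos']; return T
def cap(name):
    T=toolT(); c=viewer.capture(name)
    if name=='wrist': c['Twc']=T@np.array(c['T_tool_cam'])
    else:
        R=cv2.Rodrigues(np.array(c['rvec'],float))[0]; M=np.eye(4); M[:3,:3]=R.T; M[:3,3]=-R.T@np.array(c['tvec']).ravel(); c['Twc']=M
    np.savez('last_'+name+'.npz',**c); return c
def load(name): return dict(np.load('last_'+name+'.npz'))
def slopes(c,uv):
    uv=np.atleast_2d(np.array(uv,float)); d=np.stack([(uv[:,0]-c['cx'])/c['fx'],(uv[:,1]-c['cy'])/c['fy']],1); u=d.copy()
    for _ in range(20): u=d/(1+c['k1']*(u**2).sum(1,keepdims=True))
    return u
def onz(c,uv,z):
    u=slopes(c,uv); d=np.c_[u,np.ones(len(u))]@c['Twc'][:3,:3].T; o=c['Twc'][:3,3]
    return o+d*((z-o[2])/d[:,2])[:,None]
def dpt(c,uv):
    uv=np.atleast_2d(uv); u=slopes(c,uv); z=np.array([c['depth'][int(round(v)),int(round(a))] for a,v in uv])
    return (np.c_[u,np.ones(len(u))]*z[:,None])@c['Twc'][:3,:3].T+c['Twc'][:3,3]
def cloud(c):
    h,w=c['depth'].shape; g=np.stack(np.meshgrid(np.arange(w),np.arange(h)),-1).reshape(-1,2)
    u=slopes(c,g); P=(np.c_[u,np.ones(len(u))]*c['depth'].reshape(-1,1))@c['Twc'][:3,:3].T+c['Twc'][:3,3]
    P[c['depth'].ravel()==0]=np.nan
    return P.reshape(h,w,3)
def proj(c,P):
    P=np.atleast_2d(P); Ti=np.linalg.inv(c['Twc']); q=P@Ti[:3,:3].T+Ti[:3,3]; u=q[:,:2]/q[:,2:]; u=u*(1+c['k1']*(u**2).sum(1,keepdims=True))
    return np.c_[u[:,0]*c['fx']+c['cx'],u[:,1]*c['fy']+c['cy']]
def save(c,n,crop=None,k=1):
    im=c['pixels']
    if crop: x0,y0,x1,y1=crop; im=im[y0:y1,x0:x1]
    cv2.imwrite('pics/'+n,cv2.resize(im,None,fx=k,fy=k,interpolation=cv2.INTER_CUBIC))
E
python3 - <<'E'
from h import *
for n in ('scene','side','wrist'):
    c=cap(n); save(c,n+'0.png'); print(n,c['Twc'].round(3).tolist(),c['fx'],c['k1'])
print(r.get_state(), r.hold_point_z)
E
```

```text
pics
scene [[-0.867, 0.364, -0.339, 0.817], [0.497, 0.612, -0.615, 0.66], [-0.017, -0.702, -0.712, 0.812], [0.0, 0.0, 0.0, 1.0]] 405.76830676116316 -0.07669615886589216
side [[0.831, -0.338, 0.442, -0.249], [-0.556, -0.501, 0.663, -1.102], [-0.003, -0.797, -0.604, 1.103], [0.0, 0.0, 0.0, 1.0]] 509.0834399861872 -0.16893635838019952
wrist [[-0.423, -0.871, -0.252, 0.354], [-0.906, 0.406, 0.118, 0.58], [-0.001, 0.278, -0.961, 0.384], [0.0, 0.0, 0.0, 1.0]] 308.05639138194584 -0.009837928958305014
{'time_s': 0.15, 'joints': array([ 8.15394543e+01,  2.05816301e+01,  6.47562288e-01, -1.35675759e-02,
       -7.01326483e+01, -1.65066568e+01]), 'qd': array([-0.07462444, -0.09457163,  0.08336749,  0.0812032 ,  0.04818299,
       -0.00224658]), 'joint_torque': array([-5.82761968e-04, -5.83275497e+01,  2.93289793e+01,  7.00117081e+00,
        8.78708175e-03, -1.10949577e-04]), 'tcp_pos': array([0.28480019, 0.61160908, 0.22585869]), 'eef_rot': array([  95.68361638,   89.93207511, -109.28820441]), 'contact_force': array([-0.68897247,  0.28507056, -0.62132971]), 'moment': array([-0.00558165, -0.00253052,  0.00814303]), 'gripper_width': 0.08763234263969955} 0.0188
```

View pics/scene0.png

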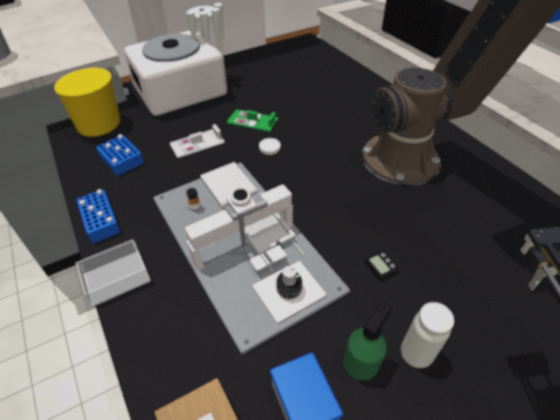

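View pics/side0.png

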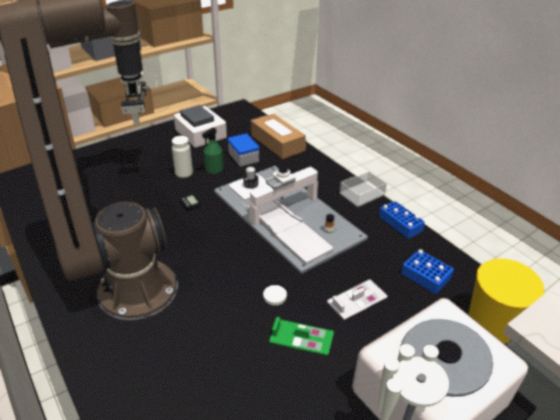

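View pics/wrist0.png

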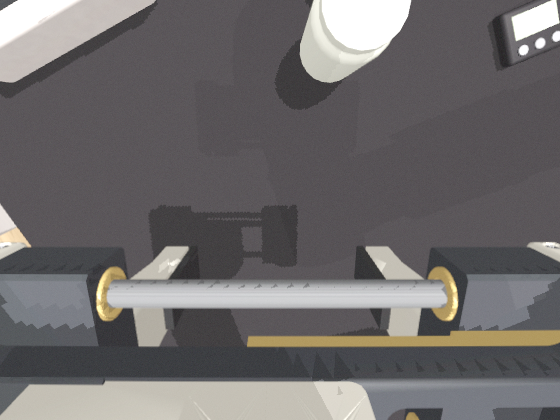

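The scene view shows the viewer at about (250,250), with two tray-like things: an aluminium one at scene (197,140) / side (357,298) and a green one at scene (252,120) / side (303,336). The aluminium one fits the description, and I'll confirm it in a crop.

Run:
```python
from h import *
c=load('side'); save(c,'side_tray.png',(260,260,400,365),5)
save(c,'side_view.png',(200,140,380,275),4)
c=load('scene'); save(c,'scene_view.png',(145,100,355,350),3); 
save(c,'scene_tray.png',(150,100,290,165),5);
```

```text
(no output)
```

View pics/side_tray.png

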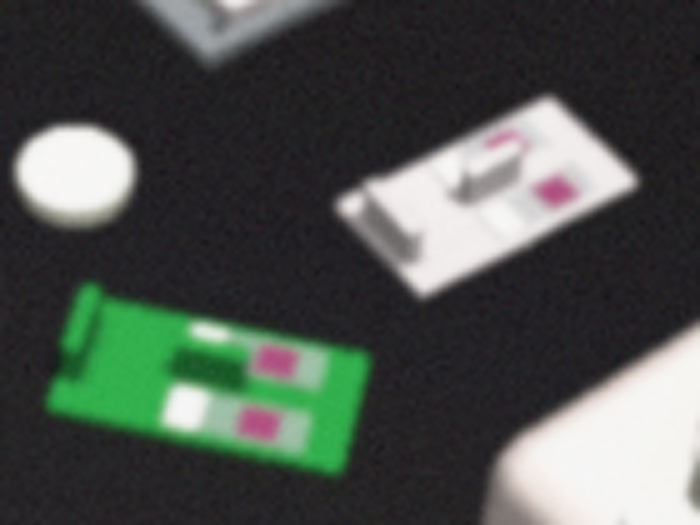

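View pics/side_view.png

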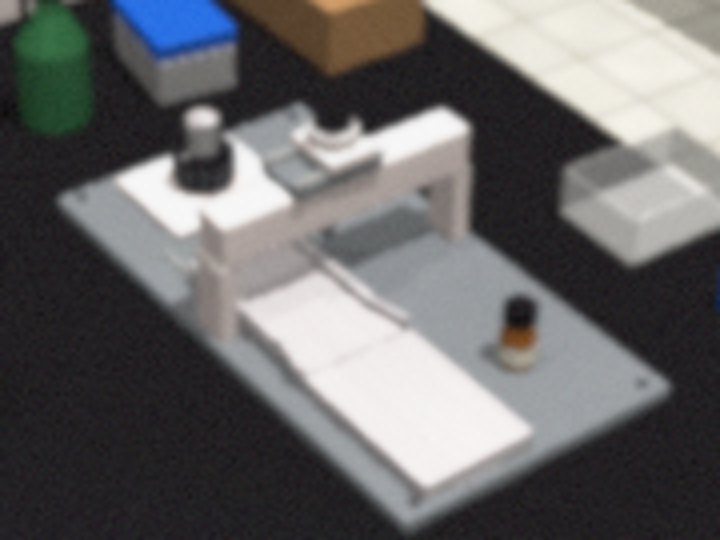

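View pics/scene_view.png

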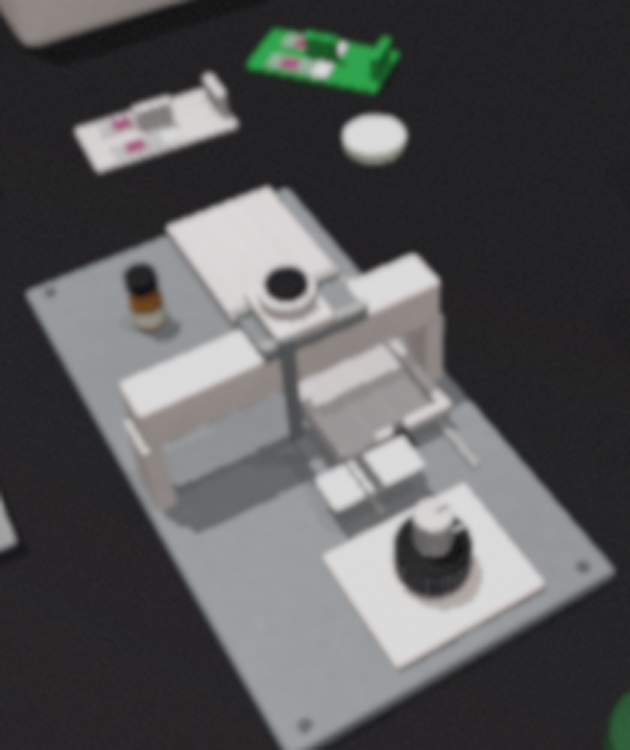

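View pics/scene_tray.png

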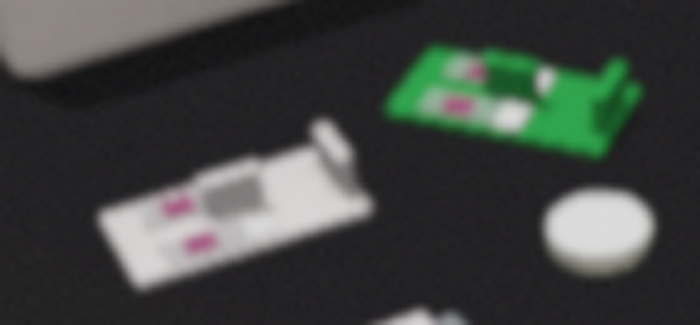

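The crops confirm it. The bare aluminium plate with tab, rib and two slides, at side crop (490,190), is the tray. The green one is the look-alike and stays untouched.

Run:
```python
from h import *
sd=load('side'); sc=load('scene')
o=lambda L,x,y,k:[[ (a+.5)/k-.5+x,(b+.5)/k-.5+y] for a,b in L]
B1=onz(sd,o([(60,203),(410,530),(670,387),(300,103)],200,140,4),.014)
B2=onz(sc,o([(28,292),(285,745),(615,572),(283,190)],145,100,3),.014)
print(B1.round(4),B2.round(4))
for c,L in((sd,o([(335,208),(550,95),(640,183),(423,298)],260,260,5)),(sc,o([(100,215),(138,290),(372,212)],150,100,5))):
    print(onz(c,L,.006).round(4))
# masks: tray fit via minAreaRect on plate
for nm,c in(('side',sd),('scene',sc)):
    P=cloud(c); hsv=cv2.cvtColor(c['pixels'],cv2.COLOR_BGR2HSV)
    print(nm,'tray depth z',np.nanmedian(P[...,2]))
    m=(P[...,2]>.002)&(P[...,2]<.012)
    m=m&(c['pixels'].max(2)>110)
    cv2.imwrite('pics/m_'+nm+'.png',m.astype(np.uint8)*255)
```

```text
[[ 0.429   0.2957  0.014 ]
 [ 0.4422 -0.2312  0.014 ]
 [ 0.72   -0.2177  0.014 ]
 [ 0.7097  0.3133  0.014 ]] [[ 0.7264 -0.2157  0.014 ]
 [ 0.7128  0.3025  0.014 ]
 [ 0.436   0.3061  0.014 ]
 [ 0.4544 -0.2241  0.014 ]]
[[ 0.4347 -0.3608  0.006 ]
 [ 0.5998 -0.3631  0.006 ]
 [ 0.5945 -0.4478  0.006 ]
 [ 0.4332 -0.4418  0.006 ]]
[[ 0.6015 -0.4455  0.006 ]
 [ 0.6066 -0.358   0.006 ]
 [ 0.4461 -0.3541  0.006 ]]
side tray depth z 0.0009061150718503441
scene tray depth z 0.0018781260615611806
```

```bash
cat >> h.py <<'E'
def go(p,az):
    T=toolT(); R=T[:3,:3]; a=np.radians(az); y=np.array([np.cos(a),np.sin(a),0]); x=np.array([0,0,-1.]); Rt=np.stack([x,y,np.cross(x,y)],1)
    d=R.T@(np.array(p)-T[:3,3]); rv=Ro.from_matrix(R.T@Rt).as_rotvec(degrees=True)
    print('t',d.round(4),'a',rv.round(2),'rows',round(max(np.linalg.norm(d)/.05,np.linalg.norm(rv)/8.59),1))
def st():
    s=r.get_state(); T=toolT()
    print('t',round(s['time_s'],2),'p',T[:3,3].round(4),'az',round(np.degrees(np.arctan2(T[1,1],T[0,1])),2),'xdir',T[:3,0].round(3),'q',np.round(s['joints'],1),'F',np.round(s['contact_force'],1),'w',round(s['gripper_width'],4))
E
python3 - <<'E'
from h import *
st(); T=toolT(); print(T.round(3)); print(np.array(viewer.capture('wrist')['T_tool_cam']).round(3))
go((0.50,0.05,0.34),65)
go((0.50,0.05,0.34),0)
sd=load('side')
o=lambda L,x,y,k:[[ (a+.5)/k-.5+x,(b+.5)/k-.5+y] for a,b in L]
print(onz(sd,o([(305,375),(420,487),(533,433),(408,328)],200,140,4),.033).round(4))
print('dropper',onz(sd,o([(515,365)],200,140,4),.015).round(3), 'beam top corners',onz(sd,o([(470,135),(445,105),(203,210)],200,140,4),.135).round(3))
E
```

```text
t 0.15 p [0.2848 0.6116 0.2259] az -114.97 xdir [-0.    -0.001 -1.   ] q [ 81.5  20.6   0.6  -0.  -70.1 -16.5] F [-0.7  0.3 -0.6] w 0.0876
[[-0.    -0.422 -0.907  0.285]
 [-0.001 -0.907  0.422  0.612]
 [-1.     0.001 -0.     0.226]
 [ 0.     0.     0.     1.   ]]
[[ 0.002 -0.278  0.96  -0.158]
 [ 1.    -0.    -0.002 -0.   ]
 [ 0.001  0.96   0.278 -0.076]
 [ 0.     0.     0.     1.   ]]
t [-0.1135  0.4184 -0.4322] a [-1.7998e+02  9.0000e-02 -1.0000e-02] rows 21.0
t [-0.1135  0.4184 -0.4322] a [-1.1498e+02  5.0000e-02 -4.0000e-02] rows 13.4
[[ 0.466  -0.0541  0.033 ]
 [ 0.4643 -0.2131  0.033 ]
 [ 0.5751 -0.2135  0.033 ]
 [ 0.5719 -0.0519  0.033 ]]
dropper [[ 0.63  -0.124  0.015]] beam top corners [[0.696 0.032 0.135]
 [0.708 0.082 0.135]
 [0.446 0.066 0.135]]
```

Run:
```python
from h import *
go((0.50,-0.03,0.34),180)
```

```text
t [-0.1135  0.4909 -0.4659] a [ 6.502e+01 -4.000e-02 -5.000e-02] rows 13.7
```

```bash
R='x'; python3 -m creep '[{"tx":-0.05,"ty":0.0,"tz":0},{"tx":-0.09,"ty":0.02,"tz":-0.02},{"tx":-0.113,"ty":0.05,"tz":-0.05},{"tx":-0.113,"ty":0.085,"tz":-0.08},{"tx":-0.113,"ty":0.12,"tz":-0.115}]'
python3 -m creep '[{"ty":0.035,"tz":-0.034},{"ty":0.07,"tz":-0.068},{"ty":0.105,"tz":-0.102},{"ty":0.14,"tz":-0.136},{"ty":0.175,"tz":-0.17}]'
python3 -m creep '[{"ty":0.035,"tz":-0.034,"ax":8},{"ty":0.07,"tz":-0.068,"ax":16},{"ty":0.105,"tz":-0.102,"ax":24},{"ty":0.14,"tz":-0.136,"ax":32},{"ty":0.175,"tz":-0.17,"ax":40}]'
python3 - <<'E'
from h import *
st();go((0.50,-0.03,0.34),180)
E
```

```text
t 0.2 p [0.2849 0.6116 0.226 ] az -114.98 xdir [-0.    -0.001 -1.   ] q [ 81.5  20.6   0.7  -0.  -70.1 -16.5] F [ 0.3 -0.4 -0. ] w 0.0876
t [-0.1135  0.4909 -0.4659] a [ 6.502e+01 -4.000e-02 -5.000e-02] rows 13.7invalid input
invalid input
invalid input
```

```bash
python3 -m creep '[{"ax":0,"ay":0,"az":0,"tx":-0.05,"ty":0.0,"tz":0,"fingers":0.08}]'
```

```text
time_s: 0.3
tcp_pos: [0.2833, 0.6085, 0.269]
eef_rot: [94.6, 89.2, -110.4]
contact_force: [0.4, 2.2, -1.5]
gripper_width: 0.0837
```

```bash
python3 -m creep '[{"ax":0,"ay":0,"az":0,"tx":-0.03,"ty":0.03,"tz":-0.03,"fingers":0.08},{"ax":0,"ay":0,"az":0,"tx":-0.06,"ty":0.06,"tz":-0.055,"fingers":0.08},{"ax":0,"ay":0,"az":0,"tx":-0.063,"ty":0.095,"tz":-0.09,"fingers":0.08},{"ax":0,"ay":0,"az":0,"tx":-0.063,"ty":0.13,"tz":-0.125,"fingers":0.08},{"ax":0,"ay":0,"az":0,"tx":-0.063,"ty":0.165,"tz":-0.155,"fingers":0.08}]'
python3 - <<'E'
from h import *
st();go((0.50,-0.03,0.34),180)
E
```

```text
time_s: 0.8
tcp_pos: [0.3562, 0.3948, 0.3398]
eef_rot: [-83.7, 90.0, 71.3]
contact_force: [0.7, 0.5, -0.1]
gripper_width: 0.0801
t 0.8 p [0.3562 0.3948 0.3398] az -114.97 xdir [ 0.     0.001 -1.   ] q [ 69.1   3.7  -6.3  -0.  -79.9  -4.1] F [ 0.7  0.5 -0.1] w 0.0801
t [-0.0004  0.3244 -0.3097] a [6.503e+01 2.000e-02 3.000e-02] rows 9.0
```

```bash
python3 -m creep '[{"ax":8,"ay":0,"az":0,"tx":0,"ty":0.035,"tz":-0.033,"fingers":0.08},{"ax":16,"ay":0,"az":0,"tx":0,"ty":0.07,"tz":-0.066,"fingers":0.08},{"ax":24,"ay":0,"az":0,"tx":0,"ty":0.105,"tz":-0.1,"fingers":0.08},{"ax":32,"ay":0,"az":0,"tx":0,"ty":0.14,"tz":-0.133,"fingers":0.08},{"ax":40,"ay":0,"az":0,"tx":0,"ty":0.175,"tz":-0.166,"fingers":0.08}]'
python3 - <<'E'
from h import *
st();go((0.50,-0.03,0.34),180)
E
```

```text
time_s: 1.3
tcp_pos: [0.4324, 0.1662, 0.3398]
eef_rot: [-64.9, 90.0, 49.9]
contact_force: [1.1, -0.0, -0.4]
gripper_width: 0.0799
t 1.3 p [0.4324 0.1662 0.3398] az -155.27 xdir [ 0.     0.001 -1.   ] q [ 45.5  -3.3 -13.5  -0.  -79.8 -20.8] F [ 1.1 -0.  -0.4] w 0.0799
t [-0.0003  0.0207 -0.2065] a [24.73  0.03  0.04] rows 4.2
```

```bash
python3 -m creep '[{"ax":6,"ay":0,"az":0,"tx":0,"ty":0.004,"tz":-0.045,"fingers":0.06},{"ax":12,"ay":0,"az":0,"tx":0,"ty":0.008,"tz":-0.09,"fingers":0.06},{"ax":18,"ay":0,"az":0,"tx":0,"ty":0.012,"tz":-0.135,"fingers":0.06},{"ax":24.7,"ay":0,"az":0,"tx":0,"ty":0.02,"tz":-0.18,"fingers":0.06},{"ax":24.7,"ay":0,"az":0,"tx":0,"ty":0.021,"tz":-0.2065,"fingers":0.06}]'
python3 - <<'E'
from h import *
st();c=cap('wrist'); save(c,'wrist1.png',None,1.4)
E
```

```text
time_s: 1.8
tcp_pos: [0.5007, -0.0307, 0.3396]
eef_rot: [165.3, 90.0, -104.7]
contact_force: [0.4, 1.5, 0.9]
gripper_width: 0.0604
t 1.8 p [ 0.5007 -0.0307  0.3396] az -180.0 xdir [-0. -0. -1.] q [ 19.    0.7  -9.6   0.  -79.7 -19. ] F [0.4 1.5 0.9] w 0.0604
```

View pics/wrist1.png

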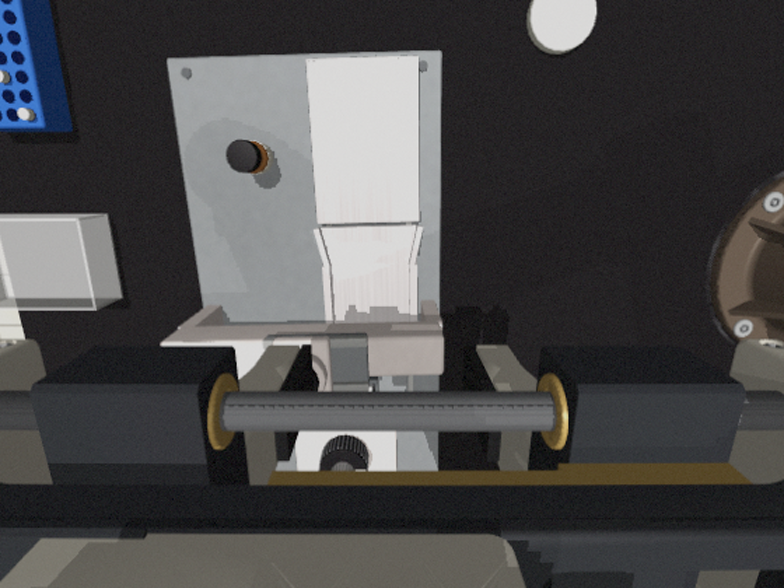

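The wrist view shows the ledge at (307–420, 58–223) in the enlarged picture, the dropper at (243,156), the stage entry at (318–422, 228) and the beam across row 335.

Run:
```python
from h import *
c=load('wrist')
f=lambda L:[[(a+.5)/1.4-.5,(b+.5)/1.4-.5] for a,b in L]
print('ledge',onz(c,f([(306,58),(419,57),(421.5,222),(315,223.5)]),.033).round(4))
print('base',onz(c,f([(168,59),(441,51)]),.015).round(4))
print('fence in',onz(c,f([(331,262),(413,262),(331,305),(414,305)]),.040).round(4))
print('drop',onz(c,f([(243,155)]),.075).round(4),'lid',onz(c,f([(563,15)]),.014))
```

```text
ledge [[ 0.581  -0.2106  0.033 ]
 [ 0.4714 -0.2113  0.033 ]
 [ 0.4657 -0.0524  0.033 ]
 [ 0.5797 -0.0509  0.033 ]]
base [[ 0.7238 -0.2143  0.015 ]
 [ 0.4483 -0.2208  0.015 ]]
fence in [[ 0.5632 -0.0104  0.04  ]
 [ 0.4745 -0.0103  0.04  ]
 [ 0.565   0.0384  0.04  ]
 [ 0.4726  0.0384  0.04  ]]
drop [[ 0.6371 -0.1196  0.075 ]] lid [[ 0.32879325 -0.25322334  0.014     ]]
```

```bash
python3 -m creep '[{"ax":8.5,"ay":0,"az":0,"tx":0,"ty":0,"tz":-0.04,"fingers":0.06},{"ax":17,"ay":0,"az":0,"tx":0,"ty":0,"tz":-0.08,"fingers":0.06},{"ax":25.5,"ay":0,"az":0,"tx":0,"ty":0,"tz":-0.12,"fingers":0.06},{"ax":34,"ay":0,"az":0,"tx":0,"ty":0,"tz":-0.16,"fingers":0.06},{"ax":42.5,"ay":0,"az":0,"tx":0.02,"ty":0,"tz":-0.2,"fingers":0.06}]'
python3 - <<'E'
from h import *
st();go((0.515,-0.403,0.22),90)
E
```

```text
time_s: 2.35
tcp_pos: [0.5029, -0.2298, 0.3219]
eef_rot: [-63.4, 89.7, -15.9]
contact_force: [1.8, 0.2, -0.3]
gripper_width: 0.0599
t 2.35 p [ 0.5029 -0.2298  0.3219] az 137.51 xdir [ 0.005 -0.001 -1.   ] q [ -4.2   6.   -6.1   0.1 -77.6 -38.3] F [ 1.8  0.2 -0.3] w 0.0599
t [ 0.1022 -0.1255 -0.1197] a [47.51  0.22  0.18] rows 5.5
```

```bash
python3 -m creep '[{"ax":8.5,"ay":0,"az":0,"tx":0.015,"ty":-0.025,"tz":-0.022,"fingers":0.06},{"ax":17,"ay":0,"az":0,"tx":0.03,"ty":-0.05,"tz":-0.046,"fingers":0.06},{"ax":25.5,"ay":0,"az":0,"tx":0.045,"ty":-0.075,"tz":-0.07,"fingers":0.06},{"ax":34,"ay":0,"az":0,"tx":0.06,"ty":-0.1,"tz":-0.095,"fingers":0.06},{"ax":42.5,"ay":0,"az":0,"tx":0.06,"ty":-0.1255,"tz":-0.12,"fingers":0.06}]'
python3 -m creep '[{"ax":5,"ay":0,"az":0,"tx":0,"ty":0,"tz":0,"fingers":0.06},{"ax":5,"ay":0,"az":0,"tx":0,"ty":0,"tz":0,"fingers":0.06}]'
python3 - <<'E'
from h import *
st();c=cap('wrist'); save(c,'wrist2.png',None,1.4)
E
```

```text
time_s: 2.85
tcp_pos: [0.5133, -0.4016, 0.2567]
eef_rot: [140.9, 89.8, 145.9]
contact_force: [1.0, 0.2, 1.2]
gripper_width: 0.0599
time_s: 3.05
tcp_pos: [0.5139, -0.4018, 0.2585]
eef_rot: [153.7, 89.9, 153.9]
contact_force: [0.3, -0.2, 0.1]
gripper_width: 0.06
t 3.05 p [ 0.5139 -0.4018  0.2585] az 90.17 xdir [-0.001  0.001 -1.   ] q [-20.9  17.5   0.5  -0.  -73.  -68.9] F [ 0.3 -0.2  0.1] w 0.06
```

View pics/wrist2.png

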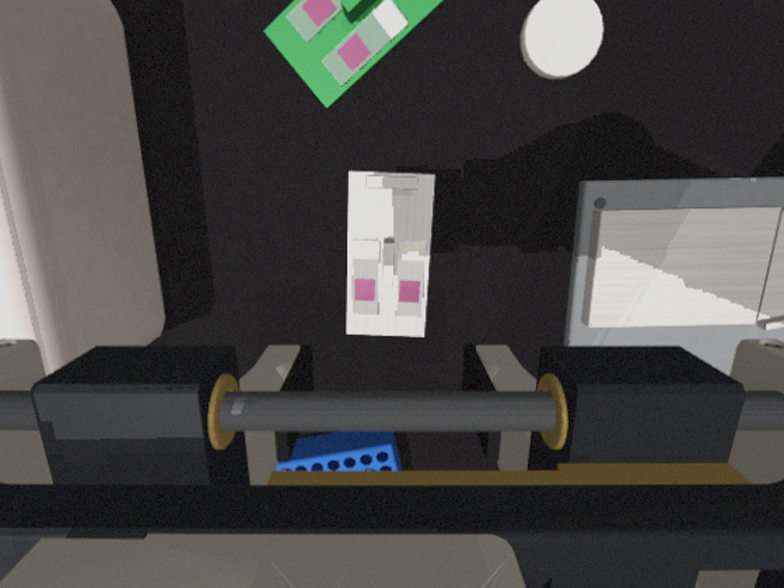

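The tray corners stand at (348,170), (435,173), (425,337) and (346,334), with the tab at the top edge (390,182) towards the robot and the rib at (389,250).

Run:
```python
from h import *
c=load('wrist'); save(c,'wrist2c.png',(235,110,325,250),4)
f=lambda L:[[(a+.5)/1.4-.5,(b+.5)/1.4-.5] for a,b in L]
P=onz(c,f([(348,170),(435,173),(425,337),(346,334)]),.006); print(P.round(4),P.mean(0))
d=(P[2]+P[3]-P[0]-P[1])/2; print(np.linalg.norm(d),np.degrees(np.arctan2(d[1],d[0])))
C=cloud(c); m=(C[...,2]>.03)&(C[...,2]<.042)&(abs(C[...,0]-.515)<.12)&(abs(C[...,1]+.4)<.06)
n,l,s,ce=cv2.connectedComponentsWithStats(m.astype(np.uint8))
for i in range(1,n):
    if s[i,4]>15: q=C[l==i]; print(s[i],q.min(0).round(4),q.max(0).round(4),q.mean(0).round(4))
```

```text
[[ 0.4389 -0.4371  0.006 ]
 [ 0.4414 -0.3574  0.006 ]
 [ 0.6025 -0.3623  0.006 ]
 [ 0.5993 -0.4429  0.006 ]] [ 0.52054015 -0.39993823  0.006     ]
0.16081477261178817 -1.895066465776703
[261 125  37  10 315] [ 0.4432 -0.4198  0.0307] [ 0.4537 -0.3766  0.0387] [ 0.4489 -0.3983  0.0363]
[273 173   9  32 254] [ 0.5008 -0.4055  0.0323] [ 0.5409 -0.3954  0.0384] [ 0.5204 -0.4005  0.0363]
```

View pics/wrist2c.png

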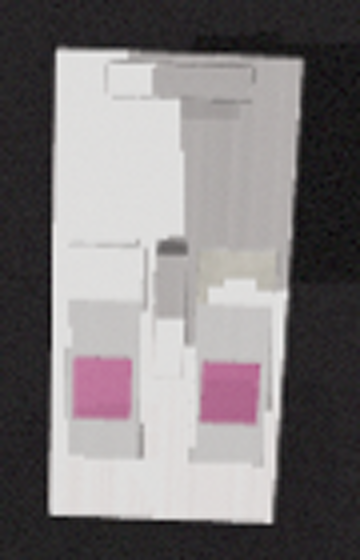

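```bash
python3 - <<'E'
from h import *
st();go((0.5204,-0.4003,0.012),88.1)
E
python3 -m creep '[{"ax":1,"ay":0,"az":0,"tx":0.045,"ty":0.0007,"tz":0.003,"fingers":0.044},{"ax":2,"ay":0,"az":0,"tx":0.09,"ty":0.0015,"tz":0.006,"fingers":0.044},{"ax":2,"ay":0,"az":0,"tx":0.13,"ty":0.0015,"tz":0.0065,"fingers":0.044},{"ax":2,"ay":0,"az":0,"tx":0.17,"ty":0.0015,"tz":0.0065,"fingers":0.044},{"ax":2,"ay":0,"az":0,"tx":0.18,"ty":0.0015,"tz":0.0065,"fingers":0.044}]' 25
python3 - <<'E'
from h import *
st();go((0.5204,-0.4003,0.011),88.1)
c=cap('wrist');save(c,'wrist3.png',(200,150,380,330),3)
E
```

```text
t 3.1 p [ 0.5141 -0.4012  0.259 ] az 90.41 xdir [-0.001  0.    -1.   ] q [-20.9  17.4   0.4  -0.  -73.  -68.7] F [-0.7  0.  -0.5] w 0.06
t [0.247  0.0007 0.0065] a [ 2.31 -0.05 -0.03] rows 4.9
time_s: 3.6
tcp_pos: [0.5186, -0.3972, 0.0754]
eef_rot: [151.8, 89.6, 150.3]
contact_force: [-0.1, 0.6, -0.0]
gripper_width: 0.0441
t 3.6 p [ 0.5186 -0.3972  0.0754] az 88.5 xdir [-0.006  0.003 -1.   ] q [-20.4  25.9 -12.3  -0.1 -52.2 -71. ] F [-0.1  0.6 -0. ] w 0.0441
t [ 0.0644 -0.0033  0.0023] a [ 0.4  -0.34 -0.18] rows 1.3
```

View pics/wrist3.png

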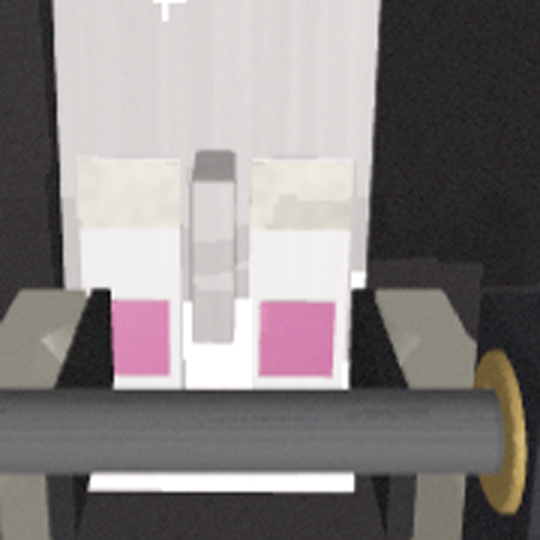

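```bash
python3 -m creep '[{"ax":0,"ay":0,"az":0,"tx":0.0,"ty":0,"tz":0,"fingers":0.044}]'
python3 - <<'E'
from h import *
st();go((0.5204,-0.4003,0.011),88.1)
E
```

```text
time_s: 3.75
tcp_pos: [0.5216, -0.3994, 0.0807]
eef_rot: [-68.0, 90.0, -69.5]
contact_force: [0.2, -0.8, 0.9]
gripper_width: 0.044
t 3.75 p [ 0.5216 -0.3994  0.0807] az 88.47 xdir [ 0.    -0.001 -1.   ] q [-20.4  25.6 -11.9   0.  -52.4 -71.1] F [ 0.2 -0.8  0.9] w 0.044
t [ 0.0697 -0.0009 -0.0012] a [0.37 0.02 0.04] rows 1.4
```

```bash
python3 -m creep '[{"ax":0.4,"ay":0,"az":0,"tx":0.035,"ty":-0.001,"tz":-0.001,"fingers":0.044},{"ax":0.4,"ay":0,"az":0,"tx":0.06,"ty":-0.001,"tz":-0.001,"fingers":0.044},{"ax":0.4,"ay":0,"az":0,"tx":0.07,"ty":-0.001,"tz":-0.001,"fingers":0.044},{"ax":0.4,"ay":0,"az":0,"tx":0.07,"ty":-0.001,"tz":-0.001,"fingers":0.044}]' 25
python3 - <<'E'
from h import *
st()
E
python3 -m creep '[{"ax":0,"ay":0,"az":0,"tx":0,"ty":0,"tz":0,"fingers":0.003},{"ax":0,"ay":0,"az":0,"tx":0,"ty":0,"tz":0,"fingers":0.003},{"ax":0,"ay":0,"az":0,"tx":0,"ty":0,"tz":0,"fingers":0.003},{"ax":0,"ay":0,"az":0,"tx":0,"ty":0,"tz":0,"fingers":0.003},{"ax":0,"ay":0,"az":0,"tx":0,"ty":0,"tz":0,"fingers":0.003}]' 25
```

```text
time_s: 4.15
tcp_pos: [0.5203, -0.4006, 0.0103]
eef_rot: [-47.6, 90.0, -49.6]
contact_force: [-0.3, -0.7, 0.7]
gripper_width: 0.044
t 4.15 p [ 0.5203 -0.4006  0.0103] az 87.98 xdir [ 0. -0. -1.] q [-20.6  30.2 -15.3   0.  -44.5 -71.4] F [-0.3 -0.7  0.7] w 0.044
time_s: 4.65
tcp_pos: [0.5201, -0.4006, 0.0101]
eef_rot: [-26.7, 90.0, -28.8]
contact_force: [-1.1, 1.9, 4.1]
gripper_width: 0.0098
```

```bash
python3 -m creep '[{"ax":0,"ay":0,"az":0,"tx":-0.012,"ty":0,"tz":0,"fingers":0.003},{"ax":0,"ay":0,"az":0,"tx":-0.035,"ty":0,"tz":0,"fingers":0.003},{"ax":0,"ay":0,"az":0,"tx":-0.065,"ty":0,"tz":0,"fingers":0.003},{"ax":0,"ay":0,"az":0,"tx":-0.1,"ty":0,"tz":0,"fingers":0.003},{"ax":0,"ay":0,"az":0,"tx":-0.125,"ty":0,"tz":0,"fingers":0.003}]' 25
python3 -m creep '[{"ax":0,"ay":0,"az":0,"tx":0,"ty":0,"tz":0,"fingers":0.003}]'
python3 - <<'E'
from h import *
st();c=cap('wrist');save(c,'wrist4.png');go((0.523,-0.152,0.16),179.6)
E
```

```text
time_s: 5.15
tcp_pos: [0.5201, -0.4007, 0.1375]
eef_rot: [-29.7, 89.9, -31.7]
contact_force: [0.2, -0.6, -2.4]
gripper_width: 0.0099
time_s: 5.25
tcp_pos: [0.5218, -0.4016, 0.1398]
eef_rot: [-26.6, 89.6, -28.6]
contact_force: [-0.4, -0.2, -2.0]
gripper_width: 0.0096
t 5.25 p [ 0.5218 -0.4016  0.1398] az 87.97 xdir [ 0.006 -0.003 -1.   ] q [-20.6  22.4  -8.5   0.1 -58.8 -71.5] F [-0.4 -0.2 -2. ] w 0.0096
t [-0.0231  0.2487 -0.0067] a [-91.67   0.11   0.24] rows 10.7
```

View pics/wrist4.png

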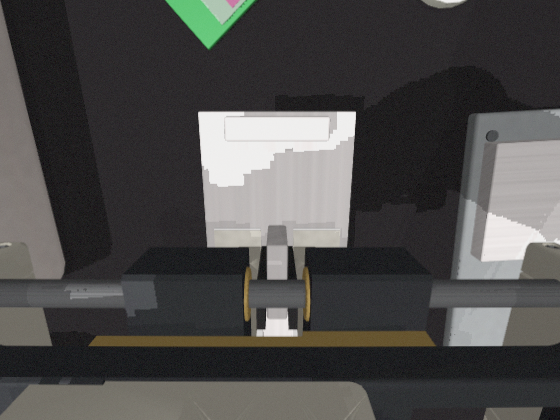

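```bash
python3 -m creep '[{"ax":-2,"ay":0,"az":0,"tx":-0.005,"ty":0.008,"tz":0,"fingers":0.003},{"ax":-6,"ay":0,"az":0,"tx":-0.01,"ty":0.025,"tz":0,"fingers":0.003},{"ax":-12,"ay":0,"az":0,"tx":-0.02,"ty":0.045,"tz":0,"fingers":0.003},{"ax":-18,"ay":0,"az":0,"tx":-0.02,"ty":0.065,"tz":0,"fingers":0.003},{"ax":-24,"ay":0,"az":0,"tx":-0.02,"ty":0.085,"tz":0,"fingers":0.003}]' 30
python3 - <<'E'
from h import *
st();go((0.523,-0.152,0.16),181.6)
E
```

```text
time_s: 5.8
tcp_pos: [0.5221, -0.314, 0.1537]
eef_rot: [134.1, 89.9, 156.4]
contact_force: [0.6, -0.4, -1.9]
gripper_width: 0.0098
t 5.8 p [ 0.5221 -0.314   0.1537] az 112.26 xdir [-0.002  0.001 -1.   ] q [-12.7  17.7 -13.5  -0.  -58.9 -55. ] F [ 0.6 -0.4 -1.9] w 0.0098
t [-0.0062  0.1496  0.0622] a [-6.934e+01 -2.000e-02 -1.300e-01] rows 8.1
```

```bash
python3 -m creep '[{"ax":-6,"ay":0,"az":0,"tx":-0.003,"ty":0.012,"tz":0.005,"fingers":0.003},{"ax":-12,"ay":0,"az":0,"tx":-0.006,"ty":0.024,"tz":0.01,"fingers":0.003},{"ax":-18,"ay":0,"az":0,"tx":-0.006,"ty":0.037,"tz":0.015,"fingers":0.003},{"ax":-24,"ay":0,"az":0,"tx":-0.006,"ty":0.05,"tz":0.02,"fingers":0.003},{"ax":-30,"ay":0,"az":0,"tx":-0.006,"ty":0.062,"tz":0.026,"fingers":0.003}]' 30
python3 - <<'E'
from h import *
st();go((0.523,-0.152,0.16),181.6)
E
```

```text
time_s: 6.3
tcp_pos: [0.5227, -0.247, 0.1594]
eef_rot: [112.5, 89.8, 164.7]
contact_force: [-0.5, -0.8, -2.0]
gripper_width: 0.0098
t 6.3 p [ 0.5227 -0.247   0.1594] az 142.27 xdir [-0.003  0.001 -1.   ] q [ -5.9  14.6 -17.   -0.  -58.5 -31.8] F [-0.5 -0.8 -2. ] w 0.0098
t [-0.0005  0.0579  0.0753] a [-3.933e+01 -1.000e-02 -1.700e-01] rows 4.6
```

```bash
python3 -m creep '[{"ax":-6,"ay":0,"az":0,"tx":0,"ty":0.009,"tz":0.011,"fingers":0.003},{"ax":-12,"ay":0,"az":0,"tx":0,"ty":0.018,"tz":0.023,"fingers":0.003},{"ax":-18,"ay":0,"az":0,"tx":0,"ty":0.027,"tz":0.034,"fingers":0.003},{"ax":-24,"ay":0,"az":0,"tx":0,"ty":0.036,"tz":0.046,"fingers":0.003},{"ax":-30,"ay":0,"az":0,"tx":0,"ty":0.045,"tz":0.058,"fingers":0.003}]' 30
python3 - <<'E'
from h import *
st();go((0.523,-0.152,0.16),181.6)
E
```

```text
time_s: 6.8
tcp_pos: [0.523, -0.1738, 0.1594]
eef_rot: [91.5, 89.8, 173.8]
contact_force: [0.3, 0.4, -2.0]
gripper_width: 0.0103
t 6.8 p [ 0.523  -0.1738  0.1594] az 172.27 xdir [-0.003  0.    -1.   ] q [  2.   12.2 -20.4  -0.  -57.6  -9.7] F [ 0.3  0.4 -2. ] w 0.0103
t [-0.0006  0.0029  0.0216] a [-9.33  0.01 -0.16] rows 1.1
```

```bash
python3 -m creep '[{"ax":-5,"ay":0,"az":0,"tx":0.01,"ty":0.002,"tz":0.009,"fingers":0.003},{"ax":-9.3,"ay":0,"az":0,"tx":0.03,"ty":0.003,"tz":0.018,"fingers":0.003},{"ax":-9.3,"ay":0,"az":0,"tx":0.05,"ty":0.003,"tz":0.02,"fingers":0.003},{"ax":-9.3,"ay":0,"az":0,"tx":0.065,"ty":0.003,"tz":0.02,"fingers":0.003},{"ax":-9.3,"ay":0,"az":0,"tx":0.065,"ty":0.003,"tz":0.02,"fingers":0.003}]' 30
python3 - <<'E'
from h import *
st();go((0.523,-0.152,0.045),181.6)
c=cap('wrist');save(c,'wrist5.png')
c=cap('side');save(c,'side5.png',(230,160,370,275),5)
E
```

```text
time_s: 7.3
tcp_pos: [0.5214, -0.1541, 0.0926]
eef_rot: [86.2, 89.6, 177.5]
contact_force: [-0.7, -1.1, -2.1]
gripper_width: 0.0098
t 7.3 p [ 0.5214 -0.1541  0.0926] az -178.7 xdir [-0.006  0.    -1.   ] q [  4.2  15.8 -25.6  -0.1 -48.9  -2.8] F [-0.7 -1.1 -2.1] w 0.0098
t [ 0.0476 -0.002   0.002 ] a [-0.3   0.03 -0.37] rows 1.0
```

View pics/wrist5.png

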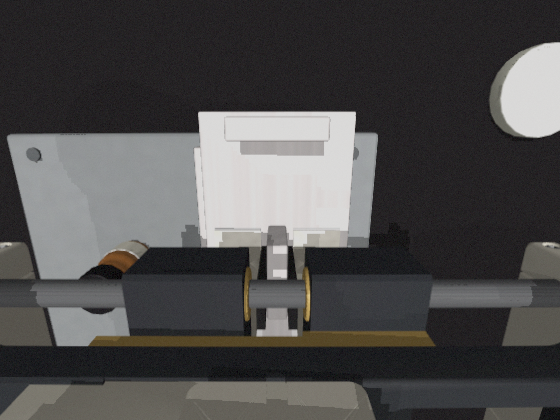

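View pics/side5.png

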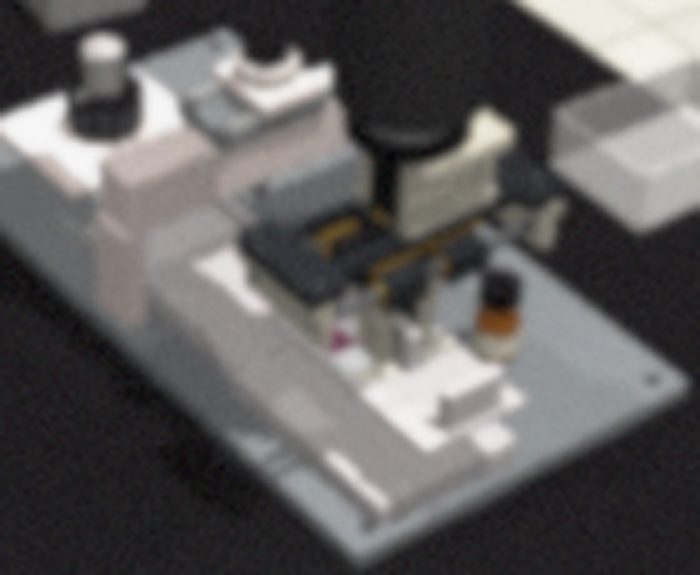

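```bash
python3 -m creep '[{"ax":-0.2,"ay":0,"az":0,"tx":0.012,"ty":-0.001,"tz":0.001,"fingers":0.003},{"ax":-0.2,"ay":0,"az":0,"tx":0.027,"ty":-0.001,"tz":0.001,"fingers":0.003},{"ax":-0.2,"ay":0,"az":0,"tx":0.04,"ty":-0.001,"tz":0.001,"fingers":0.003},{"ax":-0.2,"ay":0,"az":0,"tx":0.045,"ty":-0.001,"tz":0.001,"fingers":0.003},{"ax":-0.2,"ay":0,"az":0,"tx":0.045,"ty":-0.001,"tz":0.001,"fingers":0.003}]' 30
python3 - <<'E'
from h import *
st();go((0.523,-0.152,0.043),181.6)
E
```

```text
time_s: 7.9
tcp_pos: [0.5245, -0.1537, 0.0497]
eef_rot: [92.2, 89.9, -176.4]
contact_force: [-0.5, 0.6, -1.9]
gripper_width: 0.0097
t 7.9 p [ 0.5245 -0.1537  0.0497] az -178.57 xdir [-0.002 -0.    -1.   ] q [  4.2  19.1 -28.   -0.  -43.   -2.8] F [-0.5  0.6 -1.9] w 0.0097
t [0.0067 0.0014 0.0017] a [-0.17 -0.   -0.1 ] rows 0.1
```

```bash
python3 -m creep '[{"ax":0,"ay":0,"az":0,"tx":0.004,"ty":0,"tz":0,"fingers":0.003},{"ax":0,"ay":0,"az":0,"tx":0.0065,"ty":0,"tz":0,"fingers":0.003},{"ax":0,"ay":0,"az":0,"tx":0.0065,"ty":0,"tz":0,"fingers":0.003}]' 30
python3 -m creep '[{"ax":0,"ay":0,"az":0,"tx":0.0,"ty":0,"tz":0,"fingers":0.044},{"ax":0,"ay":0,"az":0,"tx":0,"ty":0,"tz":0,"fingers":0.044},{"ax":0,"ay":0,"az":0,"tx":0,"ty":0,"tz":0,"fingers":0.044},{"ax":0,"ay":0,"az":0,"tx":0,"ty":0,"tz":0,"fingers":0.044}]' 30
python3 - <<'E'
from h import *
st()
E
```

```text
time_s: 8.2
tcp_pos: [0.525, -0.1537, 0.0441]
eef_rot: [-89.0, 90.0, 2.4]
contact_force: [-0.6, 0.0, -1.5]
gripper_width: 0.0096
time_s: 8.6
tcp_pos: [0.5253, -0.1536, 0.0444]
eef_rot: [-92.6, 90.0, -1.2]
contact_force: [-0.4, -0.5, 0.6]
gripper_width: 0.0364
t 8.6 p [ 0.5253 -0.1536  0.0444] az -178.57 xdir [ 0.001 -0.    -1.   ] q [  4.2  19.5 -28.3   0.  -42.2  -2.8] F [-0.4 -0.5  0.6] w 0.0364
```

```bash
python3 -m creep '[{"ax":0,"ay":0,"az":0,"tx":-0.03,"ty":0,"tz":0,"fingers":0.044},{"ax":0,"ay":0,"az":0,"tx":-0.07,"ty":0,"tz":0,"fingers":0.07},{"ax":0,"ay":0,"az":0,"tx":-0.1,"ty":0,"tz":-0.02,"fingers":0.07},{"ax":0,"ay":0,"az":0,"tx":-0.12,"ty":0,"tz":-0.05,"fingers":0.07},{"ax":0,"ay":0,"az":0,"tx":-0.12,"ty":0,"tz":-0.072,"fingers":0.07}]' 30
python3 -m creep '[{"ax":0,"ay":0,"az":0,"tx":0,"ty":0,"tz":0,"fingers":0.07},{"ax":0,"ay":0,"az":0,"tx":0,"ty":0,"tz":0,"fingers":0.07}]' 30
python3 - <<'E'
from h import *
st()
c=cap('wrist');save(c,'wrist6.png')
C=cloud(c); m=(C[...,2]>.062)&(C[...,2]<.075)&(abs(C[...,0]-.525)<.06)&(abs(C[...,1]+.18)<.09)
n,l,s,ce=cv2.connectedComponentsWithStats(m.astype(np.uint8))
for i in range(1,n):
    if s[i,4]>15: q=C[l==i]; print(s[i],q.min(0).round(4),q.max(0).round(4),q.mean(0).round(4)); print(cv2.minAreaRect((q[:,:2]*1000).astype(np.float32)))
E
```

```text
time_s: 9.1
tcp_pos: [0.5288, -0.2271, 0.1681]
eef_rot: [-104.0, 89.6, -12.5]
contact_force: [0.6, 0.0, 0.7]
gripper_width: 0.0677
time_s: 9.3
tcp_pos: [0.5264, -0.2258, 0.1638]
eef_rot: [53.5, 90.0, 144.8]
contact_force: [-0.8, 0.4, -0.4]
gripper_width: 0.0699
t 9.3 p [ 0.5264 -0.2258  0.1638] az -178.65 xdir [-0.  0. -1.] q [ -3.7  13.8 -17.5  -0.  -58.7   5. ] F [-0.8  0.4 -0.4] w 0.0699
[251 205  51  14 662] [ 0.5063 -0.2312  0.062 ] [ 0.5496 -0.22    0.0714] [ 0.5281 -0.2263  0.0688]
((527.9744262695312, -225.7111053466797), (43.48793411254883, 10.387298583984375), 1.4302343130111694)
[271 265  11  15 164] [ 0.5221 -0.174   0.0622] [ 0.5315 -0.162   0.071 ] [ 0.5267 -0.1692  0.0685]
((526.7323608398438, -168.05335998535156), (9.224222183227539, 11.934674263000488), 1.4241026639938354)
```

View pics/wrist6.png

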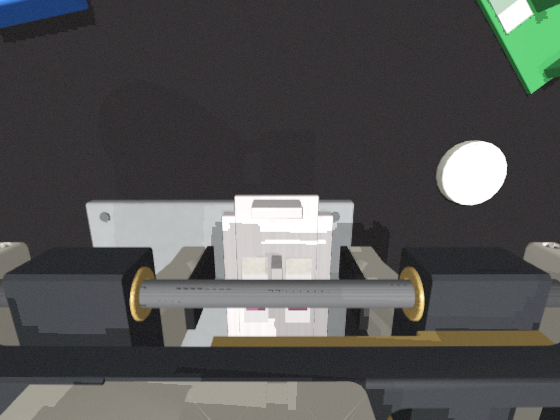

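Run:
```python
from h import *
c=cap('scene'); save(c,'scene6.png',(215,160,325,305),5)
o=lambda L,x,y,k:[[ (a+.5)/k-.5+x,(b+.5)/k-.5+y] for a,b in L]
print('stop',onz(c,o([(450,402),(440,395),(340,455)],145,100,3),.04).round(3))
print('beam top',onz(c,o([(438,280),(415,255),(120,382),(133,415)],145,100,3),.135).round(3))
print('knob',onz(c,o([(435,517)],145,100,3),.095).round(3))
w=load('wrist')
```

```text
stop [[0.467 0.118 0.04 ]
 [0.47  0.108 0.04 ]
 [0.571 0.12  0.04 ]]
beam top [[0.452 0.073 0.135]
 [0.453 0.039 0.135]
 [0.71  0.044 0.135]
 [0.713 0.079 0.135]]
knob [[0.557 0.241 0.095]]
```

View pics/scene6.png

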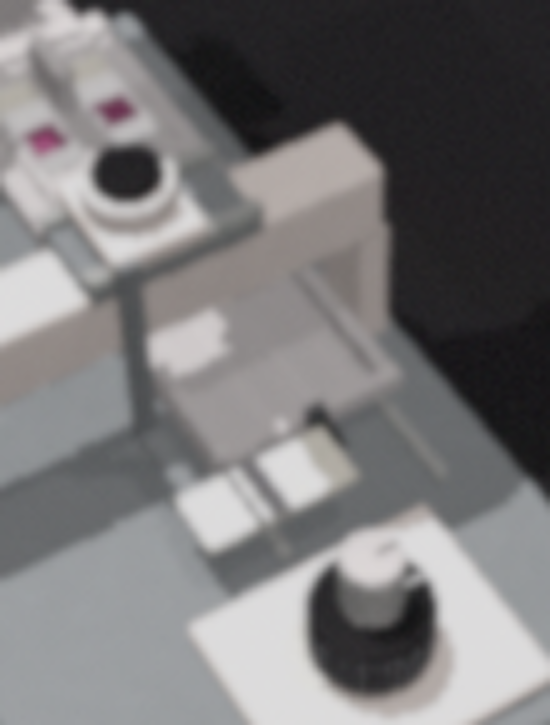

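```bash
python3 - <<'E'
from h import *
st();go((0.528,-0.226,0.049),181.43)
E
python3 -m creep '[{"ax":0,"ay":0,"az":0,"tx":0.035,"ty":-0.001,"tz":0,"fingers":0.07},{"ax":0,"ay":0,"az":0,"tx":0.07,"ty":-0.0015,"tz":0,"fingers":0.07},{"ax":0,"ay":0,"az":0,"tx":0.1,"ty":-0.0015,"tz":0,"fingers":0.07},{"ax":0,"ay":0,"az":0,"tx":0.113,"ty":-0.0015,"tz":0,"fingers":0.065},{"ax":0,"ay":0,"az":0,"tx":0.113,"ty":-0.0015,"tz":0,"fingers":0.06}]' 30
python3 - <<'E'
from h import *
st();go((0.528,-0.226,0.049),181.43)
E
python3 -m creep '[{"ax":0,"ay":0,"az":0,"tx":0,"ty":0,"tz":0,"fingers":0.035},{"ax":0,"ay":0,"az":0,"tx":0,"ty":0,"tz":0,"fingers":0.035},{"ax":0,"ay":0,"az":0,"tx":0,"ty":0,"tz":0,"fingers":0.035}]' 10
python3 - <<'E'
from h import *
st()
E
```

```text
t 9.4 p [ 0.5265 -0.2251  0.1636] az -178.56 xdir [-0.001  0.    -1.   ] q [ -3.6  13.8 -17.5  -0.  -58.7   5. ] F [-0.3 -0.2  0.1] w 0.07
t [ 0.1146 -0.0016 -0.0009] a [ 0.01  0.01 -0.05] rows 2.3
time_s: 9.9
tcp_pos: [0.5271, -0.2249, 0.0493]
eef_rot: [83.2, 89.8, 174.6]
contact_force: [-0.8, 0.3, 0.8]
gripper_width: 0.0626
t 9.9 p [ 0.5271 -0.2249  0.0493] az -178.53 xdir [-0.004  0.    -1.   ] q [ -3.6  21.3 -24.5  -0.  -44.5   5. ] F [-0.8  0.3  0.8] w 0.0626
t [ 0.0003 -0.0009 -0.0012] a [ 0.04  0.03 -0.23] rows 0.0
time_s: 10.2
tcp_pos: [0.5292, -0.2257, 0.0526]
eef_rot: [-100.9, 89.9, -9.5]
contact_force: [-0.9, 0.7, 3.1]
gripper_width: 0.0438
t 10.2 p [ 0.5292 -0.2257  0.0526] az -178.56 xdir [ 0.002 -0.    -1.   ] q [ -3.6  21.  -24.4   0.  -44.5   5. ] F [-0.9  0.7  3.1] w 0.0438
```

```bash
python3 -m creep '[{"ax":0,"ay":0,"az":0,"tx":0,"ty":0,"tz":0.01,"fingers":0.035},{"ax":0,"ay":0,"az":0,"tx":0,"ty":0,"tz":0.025,"fingers":0.035},{"ax":0,"ay":0,"az":0,"tx":0,"ty":0.0005,"tz":0.04,"fingers":0.035},{"ax":0,"ay":0,"az":0,"tx":0,"ty":0.001,"tz":0.055,"fingers":0.035},{"ax":0,"ay":0,"az":0,"tx":0,"ty":0.001,"tz":0.07,"fingers":0.035}]' 10
python3 -m creep '[{"ax":0,"ay":0,"az":0,"tx":0,"ty":0,"tz":0.01,"fingers":0.035},{"ax":0,"ay":0,"az":0,"tx":0,"ty":0,"tz":0.02,"fingers":0.035},{"ax":0,"ay":0,"az":0,"tx":0,"ty":0.0,"tz":0.03,"fingers":0.035},{"ax":0,"ay":0,"az":0,"tx":0,"ty":0.0,"tz":0.03,"fingers":0.035}]' 10
python3 - <<'E'
from h import *
st()
c=cap('wrist');save(c,'wrist7.png')
c=cap('side');save(c,'side7.png',(230,160,370,275),5)
E
```

```text
time_s: 10.7
tcp_pos: [0.5266, -0.1552, 0.0526]
eef_rot: [-109.5, 89.8, -18.0]
contact_force: [0.9, -3.4, 4.9]
gripper_width: 0.0438
time_s: 11.1
tcp_pos: [0.5259, -0.1241, 0.0526]
eef_rot: [-84.5, 89.8, 7.0]
contact_force: [-2.2, 5.7, 8.5]
gripper_width: 0.0437
t 11.1 p [ 0.5259 -0.1241  0.0526] az -178.5 xdir [ 0.003  0.    -1.   ] q [  7.5  18.2 -28.8   0.  -42.7  -6. ] F [-2.2  5.7  8.5] w 0.0437
```

View pics/wrist7.png

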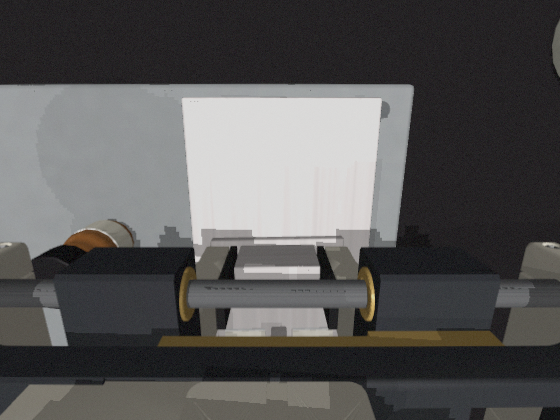

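View pics/side7.png

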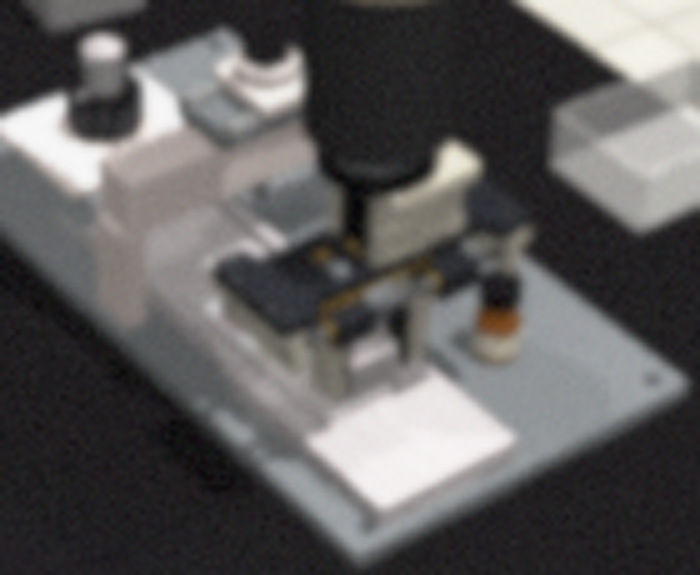

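```bash
python3 -m creep '[{"ax":0,"ay":0,"az":0,"tx":-0.001,"ty":0,"tz":0.01,"fingers":0.035},{"ax":0,"ay":0,"az":0,"tx":-0.001,"ty":0,"tz":0.02,"fingers":0.035},{"ax":0,"ay":0,"az":0,"tx":-0.001,"ty":0.0003,"tz":0.03,"fingers":0.035},{"ax":0,"ay":0,"az":0,"tx":-0.001,"ty":0.0005,"tz":0.04,"fingers":0.035},{"ax":0,"ay":0,"az":0,"tx":-0.001,"ty":0.0005,"tz":0.05,"fingers":0.035}]' 10
python3 - <<'E'
from h import *
st()
E
python3 -m creep '[{"ax":0,"ay":0,"az":0,"tx":0,"ty":0,"tz":0.006,"fingers":0.035},{"ax":0,"ay":0,"az":0,"tx":0,"ty":0,"tz":0.012,"fingers":0.035},{"ax":0,"ay":0,"az":0,"tx":0,"ty":0.0,"tz":0.018,"fingers":0.035},{"ax":0,"ay":0,"az":0,"tx":0,"ty":0.0,"tz":0.022,"fingers":0.035}]' 10
python3 - <<'E'
from h import *
st()
c=cap('wrist');save(c,'wrist8.png')
c=cap('side');save(c,'side8.png',(230,160,370,275),5)
E
```

```text
time_s: 11.7
tcp_pos: [0.5236, -0.0752, 0.0529]
eef_rot: [-125.6, 89.9, -34.2]
contact_force: [-0.1, -6.6, 10.7]
gripper_width: 0.0436
t 11.7 p [ 0.5236 -0.0752  0.0529] az -178.52 xdir [ 0.001 -0.001 -1.   ] q [ 13.1  17.4 -30.2   0.1 -42.4 -11.7] F [-0.1 -6.6 10.7] w 0.0436
time_s: 12.1
tcp_pos: [0.5227, -0.053, 0.0524]
eef_rot: [-128.5, 90.0, -37.1]
contact_force: [0.1, -4.1, 4.3]
gripper_width: 0.0437
t 12.1 p [ 0.5227 -0.053   0.0524] az -178.53 xdir [ 0. -0. -1.] q [ 15.6  17.1 -30.6   0.  -42.2 -14.2] F [ 0.1 -4.1  4.3] w 0.0437
```

View pics/wrist8.png

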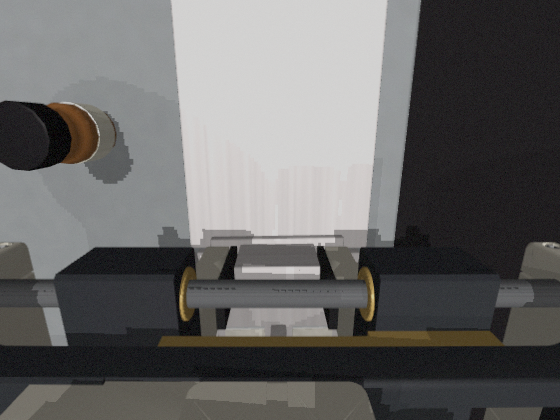

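View pics/side8.png

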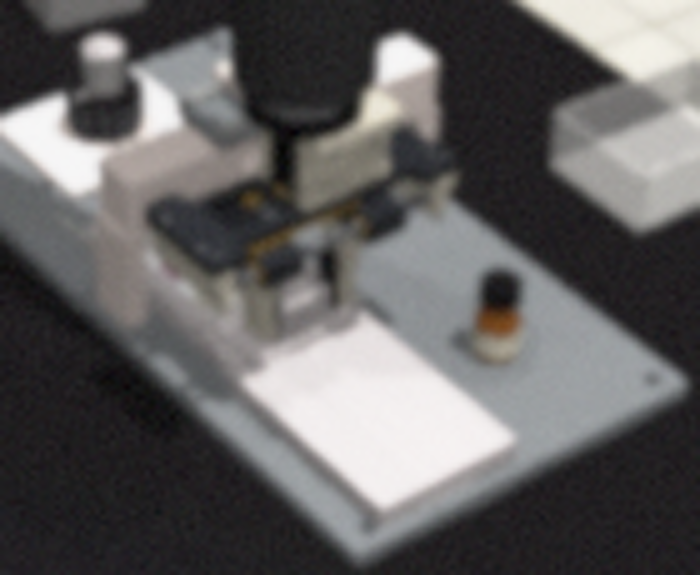

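```bash
python3 -m creep '[{"ax":0,"ay":0,"az":0,"tx":0,"ty":0,"tz":0.003,"fingers":0.035},{"ax":0,"ay":0,"az":0,"tx":0,"ty":0,"tz":0.006,"fingers":0.035},{"ax":0,"ay":0,"az":0,"tx":0.0005,"ty":0.0,"tz":0.009,"fingers":0.035},{"ax":0,"ay":0,"az":0,"tx":0.001,"ty":0.0,"tz":0.011,"fingers":0.035}]' 10
python3 -m creep '[{"ax":0,"ay":0,"az":0,"tx":0.0005,"ty":0,"tz":0.002,"fingers":0.035},{"ax":0,"ay":0,"az":0,"tx":0.001,"ty":0,"tz":0.004,"fingers":0.035}]' 10
```

```text
time_s: 12.6
tcp_pos: [0.5222, -0.0422, 0.0512]
eef_rot: [-67.5, 90.0, 23.9]
contact_force: [0.5, -0.7, -2.3]
gripper_width: 0.0437
time_s: 12.8
tcp_pos: [0.5215, -0.0382, 0.0495]
eef_rot: [77.7, 89.9, 169.1]
contact_force: [-0.8, -0.6, -0.7]
gripper_width: 0.044
```

```bash
python3 -m creep '[{"ax":0,"ay":0,"az":0,"tx":0.0005,"ty":0,"tz":0.002,"fingers":0.035},{"ax":0,"ay":0,"az":0,"tx":0.001,"ty":0,"tz":0.004,"fingers":0.035}]' 10
python3 -m creep '[{"ax":0,"ay":0,"az":0,"tx":0,"ty":0,"tz":0.002,"fingers":0.035},{"ax":0,"ay":0,"az":0,"tx":0,"ty":0,"tz":0.003,"fingers":0.035}]' 10
python3 - <<'E'
from h import *
c=cap('wrist');save(c,'wrist9.png',(150,100,400,260),3)
c=cap('scene');save(c,'scene9.png',(205,150,330,270),5)
E
```

```text
time_s: 13.0
tcp_pos: [0.5215, -0.0359, 0.0492]
eef_rot: [144.4, 89.8, -124.2]
contact_force: [-0.1, -14.2, 6.1]
gripper_width: 0.0439
time_s: 13.2
tcp_pos: [0.5204, -0.0337, 0.0489]
eef_rot: [129.5, 89.7, -139.1]
contact_force: [-1.5, -14.0, 3.5]
gripper_width: 0.044
```

View pics/wrist9.png

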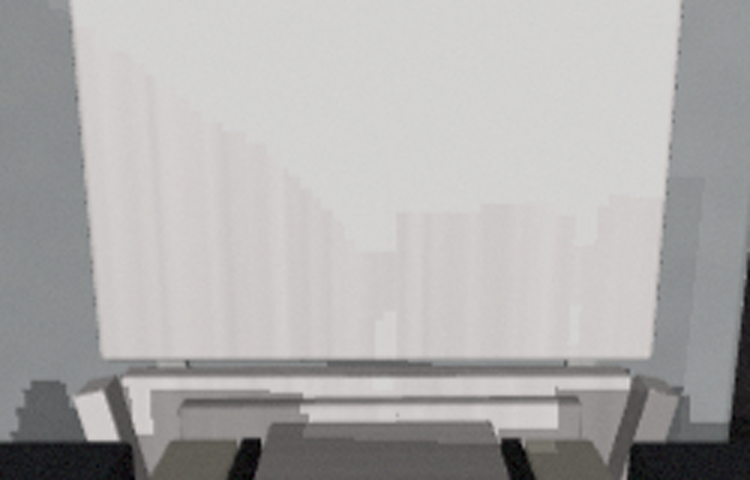

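View pics/scene9.png

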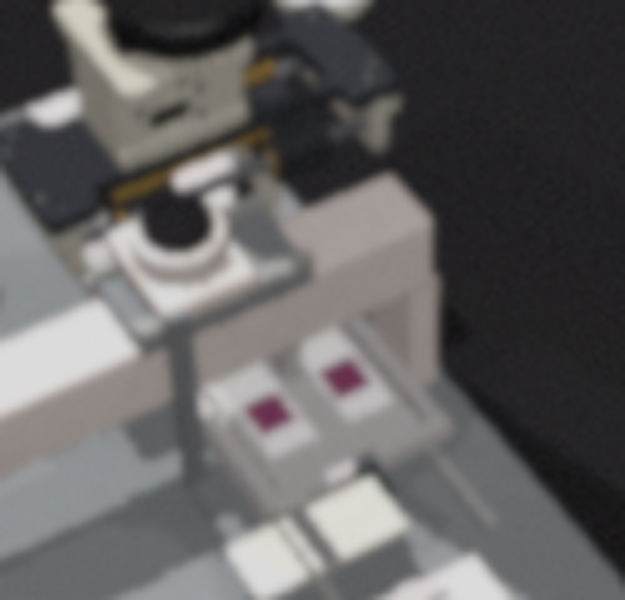

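```bash
python3 -m creep '[{"ax":0,"ay":0,"az":0,"tx":0,"ty":0,"tz":-0.0015,"fingers":0.035},{"ax":0,"ay":0,"az":0,"tx":0,"ty":0,"tz":-0.0015,"fingers":0.035},{"ax":0,"ay":0,"az":0,"tx":0,"ty":0,"tz":-0.0015,"fingers":0.035}]' 30
python3 -m creep '[{"ax":0,"ay":0,"az":0,"tx":0,"ty":0,"tz":0.001,"fingers":0.035},{"ax":0,"ay":0,"az":0,"tx":0,"ty":0,"tz":0.002,"fingers":0.035},{"ax":0,"ay":0,"az":0,"tx":0,"ty":0,"tz":0.002,"fingers":0.035}]' 30
python3 -m creep '[{"ax":0,"ay":0,"az":0,"tx":0,"ty":0,"tz":0.001,"fingers":0.035},{"ax":0,"ay":0,"az":0,"tx":0,"ty":0,"tz":0.001,"fingers":0.035}]' 30
```

```text
time_s: 13.6
tcp_pos: [0.5208, -0.0338, 0.0489]
eef_rot: [112.0, 89.8, -156.6]
contact_force: [-4.3, -4.2, 5.7]
gripper_width: 0.0435
time_s: 13.9
tcp_pos: [0.5203, -0.0335, 0.0489]
eef_rot: [130.6, 89.7, -138.0]
contact_force: [-1.7, -16.4, 4.5]
gripper_width: 0.0437
time_s: 14.1
tcp_pos: [0.5199, -0.0333, 0.0488]
eef_rot: [132.4, 89.7, -136.2]
contact_force: [-1.6, -21.2, 4.9]
gripper_width: 0.0436
```

```bash
python3 -m creep '[{"ax":0,"ay":0,"az":0,"tx":0,"ty":0,"tz":-0.003,"fingers":0.035},{"ax":0,"ay":0,"az":0,"tx":0,"ty":0,"tz":-0.003,"fingers":0.055},{"ax":0,"ay":0,"az":0,"tx":0,"ty":0,"tz":-0.003,"fingers":0.055},{"ax":0,"ay":0,"az":0,"tx":0,"ty":0,"tz":-0.003,"fingers":0.055}]' 10
python3 -m creep '[{"ax":0,"ay":0,"az":0,"tx":-0.02,"ty":0,"tz":0,"fingers":0.055},{"ax":0,"ay":0,"az":0,"tx":-0.05,"ty":0,"tz":-0.01,"fingers":0.055},{"ax":0,"ay":0,"az":0,"tx":-0.08,"ty":0,"tz":-0.03,"fingers":0.055},{"ax":0,"ay":0,"az":0,"tx":-0.11,"ty":0,"tz":-0.05,"fingers":0.055},{"ax":0,"ay":0,"az":0,"tx":-0.14,"ty":0,"tz":-0.06,"fingers":0.055}]' 10
python3 -m creep '[{"ax":0,"ay":0,"az":0,"tx":-0.03,"ty":0,"tz":0,"fingers":0.055},{"ax":0,"ay":0,"az":0,"tx":-0.03,"ty":0,"tz":0,"fingers":0.055}]' 10
python3 - <<'E'
from h import *
st()
c=cap('wrist');save(c,'wrist10.png',None,1.4)
C=cloud(c); m=(C[...,2]>.058)&(C[...,2]<.072)&(abs(C[...,0]-.525)<.06)&(abs(C[...,1]+.0)<.09)
n,l,s,ce=cv2.connectedComponentsWithStats(m.astype(np.uint8))
for i in range(1,n):
    if s[i,4]>15: q=C[l==i]; print(s[i],q.mean(0).round(4),cv2.minAreaRect((q[:,:2]*1000).astype(np.float32)))
c=cap('scene');save(c,'scene10.png',(205,150,330,270),5)
E
```

```text
time_s: 14.5
tcp_pos: [0.5224, -0.0327, 0.049]
eef_rot: [-63.9, 90.0, 27.6]
contact_force: [0.0, -0.2, -0.3]
gripper_width: 0.0546
time_s: 15.0
tcp_pos: [0.5235, -0.0938, 0.1903]
eef_rot: [-66.3, 90.0, 25.2]
contact_force: [0.9, -0.2, -0.2]
gripper_width: 0.0548
time_s: 15.2
tcp_pos: [0.526, -0.0932, 0.2235]
eef_rot: [-89.5, 89.6, 1.9]
contact_force: [0.4, 0.0, -0.0]
gripper_width: 0.0552
t 15.2 p [ 0.526  -0.0932  0.2235] az -178.56 xdir [ 0.008  0.    -1.   ] q [ 11.    7.1 -17.7   0.1 -64.8  -9.6] F [ 0.4  0.  -0. ] w 0.0552
[262 239  39  11 420] [ 0.5223 -0.0382  0.0652] ((522.238037109375, -37.22932434082031), (42.65701675415039, 10.013895034790039), 1.7018414735794067)
[277 308   9  10  89] [0.5199 0.0481 0.0666] ((519.8028564453125, 48.40259552001953), (9.511555671691895, 13.065332412719727), 1.8234472274780273)
```

View pics/wrist10.png

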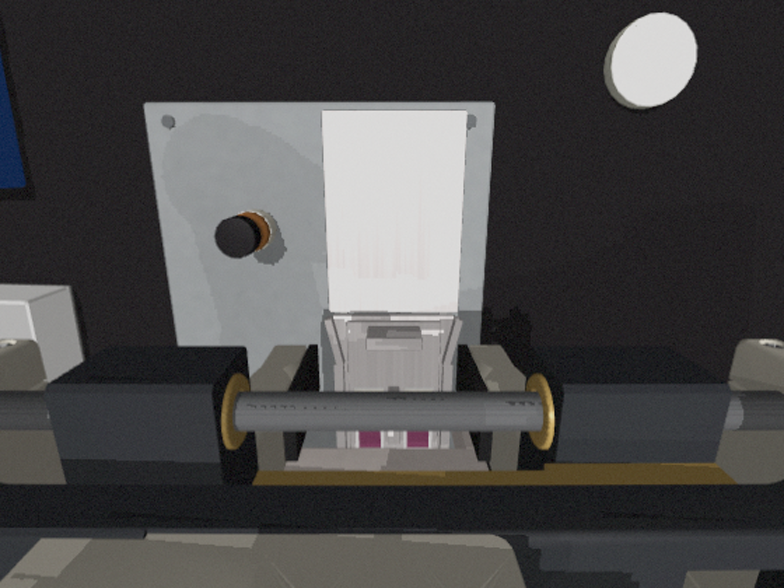

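View pics/scene10.png

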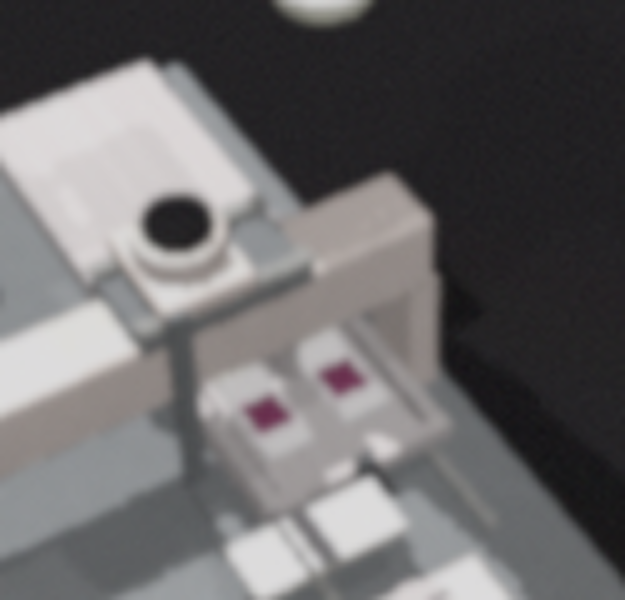

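Run:
```python
from h import *
c=load('scene')
print('spray',onz(c,[(372,320)],.17).round(3),onz(c,[(363,372)],.01).round(3),'bottle',onz(c,[(435,318)],.15).round(3),'tip',onz(c,[(272,390),(327,362)],.072).round(3))
go((0.557,0.241,0.33),200)
```

```text
spray [[0.513 0.443 0.17 ]] [[0.524 0.469 0.01 ]] bottle [[0.404 0.492 0.15 ]] tip [[0.706 0.428 0.072]
 [0.593 0.435 0.072]]
t [-0.1101 -0.0417  0.3329] a [-18.57   0.02   0.11] rows 7.1
```

```bash
python3 -m creep '[{"ax":0,"ay":0,"az":0,"tx":-0.05,"ty":0,"tz":0,"fingers":0.08},{"ax":0,"ay":0,"az":0,"tx":-0.1,"ty":0,"tz":0.02,"fingers":0.08},{"ax":0,"ay":0,"az":0,"tx":-0.11,"ty":-0.01,"tz":0.065,"fingers":0.08},{"ax":0,"ay":0,"az":0,"tx":-0.11,"ty":-0.02,"tz":0.115,"fingers":0.08},{"ax":0,"ay":0,"az":0,"tx":-0.11,"ty":-0.03,"tz":0.16,"fingers":0.08}]' 10
python3 -m creep '[{"ax":0,"ay":0,"az":0,"tx":0,"ty":-0.005,"tz":0.045,"fingers":0.08},{"ax":0,"ay":0,"az":0,"tx":0,"ty":-0.01,"tz":0.09,"fingers":0.08},{"ax":0,"ay":0,"az":0,"tx":0,"ty":-0.012,"tz":0.135,"fingers":0.08},{"ax":0,"ay":0,"az":0,"tx":0,"ty":-0.012,"tz":0.17,"fingers":0.08},{"ax":0,"ay":0,"az":0,"tx":0,"ty":-0.012,"tz":0.17,"fingers":0.08}]' 10
python3 - <<'E'
from h import *
st()
c=cap('wrist');save(c,'wrist11.png',None,1.4)
E
```

```text
time_s: 15.8
tcp_pos: [0.5493, 0.0697, 0.3286]
eef_rot: [22.3, 90.0, 113.7]
contact_force: [0.8, -0.4, 0.2]
gripper_width: 0.0795
time_s: 16.3
tcp_pos: [0.5564, 0.242, 0.3262]
eef_rot: [115.0, 89.8, -153.3]
contact_force: [-0.3, -0.6, -0.0]
gripper_width: 0.08
t 16.3 p [0.5564 0.242  0.3262] az -178.34 xdir [-0.003 -0.002 -1.   ] q [ 41.9  11.6   1.2  -0.1 -79.8 -40.2] F [-0.3 -0.6 -0. ] w 0.08
```

View pics/wrist11.png

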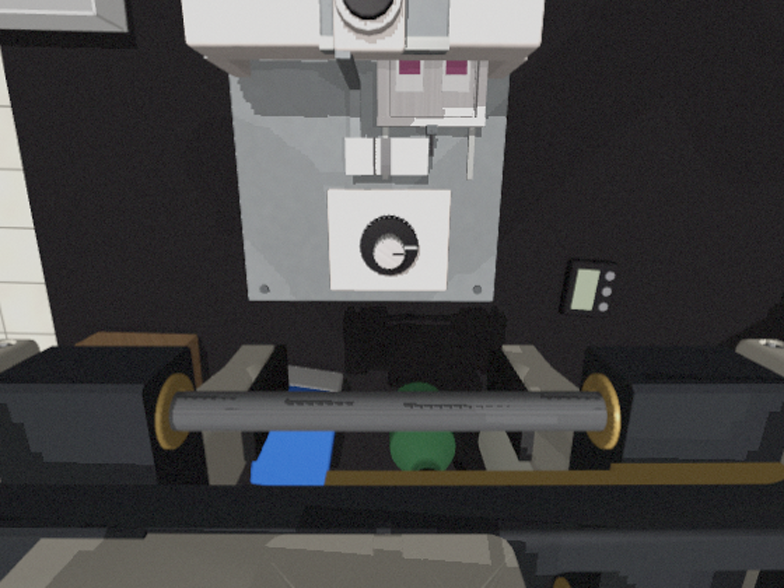

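The wrist view shows the knob at (389,248), the index plate at (345–430, 137–175) and the pointer near (432,130). I'm enlarging the plate.

Run:
```python
from h import *
c=load('wrist')
save(c,'wrist11c.png',(225,30,365,145),5)
save(c,'wrist11d.png',(240,140,315,205),8)
```

```text
(no output)
```

View pics/wrist11c.png

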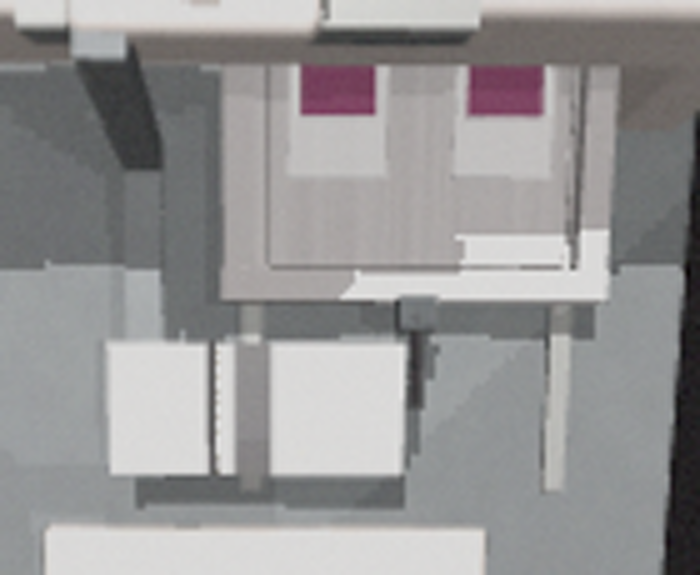

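View pics/wrist11d.png

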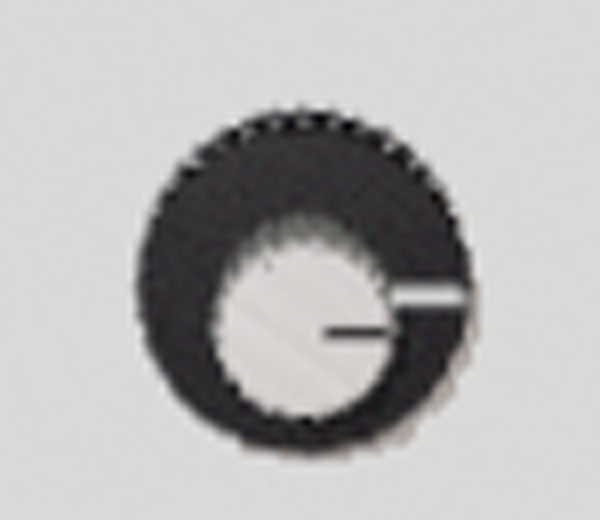

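Run:
```python
from h import *
c=load('wrist')
o=lambda L,x,y,k:[[ (a+.5)/k-.5+x,(b+.5)/k-.5+y] for a,b in L]
C=cloud(c)
for n,p in (('plateL',(160,410)),('plateR',(340,410)),('ptr',(418,315)),('ptr2',(419,345)),('ptr3',(416,390)),('bar',(555,400)),('line',(212,410)),('band',(252,410))):
    q=o([p],225,30,5); print(n,np.round(q,1),dpt(c,q).round(4))
L=onz(c,o([(213,350),(213,410),(213,470),(108,410),(405,410)],225,30,5),.05);print('line/plate ends',L.round(4))
print('ptr',onz(c,o([(418,300),(419,345),(416,385),(415,405)],225,30,5),.05).round(4))
print('knob fine top',onz(c,o([(305,330)],240,140,8),.095).round(4),'coarse',onz(c,o([(304,280)],240,140,8),.06).round(4))
im=c['pixels']; print(im[112,260:312].mean(1).round().astype(int)); print(im[98:112,306:312].mean(2).round().astype(int))
```

```text
plateL [[256.6 111.6]] [[0.5865 0.1546 0.0467]]
plateR [[292.6 111.6]] [[0.5378 0.1532 0.0462]]
ptr [[308.2  92.6]] [[0.5184 0.1288 0.0511]]
ptr2 [[308.4  98.6]] [[0.5175 0.1362 0.049 ]]
ptr3 [[307.8 107.6]] [[0.5179 0.1477 0.0509]]
bar [[335.6 109.6]] [[0.4745 0.1477 0.0182]]
line [[267.  111.6]] [[0.5723 0.1543 0.0506]]
band [[275.  111.6]] [[0.5616 0.1539 0.0473]]
line/plate ends [[0.5724 0.1391 0.05  ]
 [0.5721 0.1543 0.05  ]
 [0.5718 0.1698 0.05  ]
 [0.6003 0.1551 0.05  ]
 [0.5205 0.1528 0.05  ]]
ptr [[0.5185 0.125  0.05  ]
 [0.5176 0.1362 0.05  ]
 [0.5179 0.1463 0.05  ]
 [0.5179 0.1514 0.05  ]]
knob fine top [[0.5557 0.2397 0.095 ]] coarse [[0.5558 0.2374 0.06  ]]
[217 217 217 217 218 217 166  87 207 217 218 202 151 144 141 141 144 143
 142 199 215 218 217 217 217 217 217 217 217 217 217 218 216 217 217 219
 217 217 217 216 216 217 217 217 218 198 120 110 110 158 161 160]
[[118  58  66  86 105 149]
 [149  65  64  86 112 111]
 [151  64  65  87 108 112]
 [147  66  64  86 109 111]
 [124  55  64  87 110 115]
 [124  57  59  89 110 111]
 [122  69  66  98 112 112]
 [112  63  66 100 119 118]
 [133  70  66 100 157 158]
 [106  64  63 100 159 159]
 [108  63  65  99 159 160]
 [103  67  64 100 157 159]
 [101  68  67 100 160 159]
 [101  83  86 109 158 161]]
```

```bash
python3 - <<'E'
from h import *
st();go((0.5557,0.239,0.12),182)
E
python3 -m creep '[{"ax":0,"ay":0,"az":0,"tx":0.05,"ty":0,"tz":-0.002,"fingers":0.08},{"ax":0,"ay":0,"az":0,"tx":0.1,"ty":0,"tz":-0.003,"fingers":0.08},{"ax":0,"ay":0,"az":0,"tx":0.15,"ty":0,"tz":-0.003,"fingers":0.08},{"ax":0,"ay":0,"az":0,"tx":0.19,"ty":0,"tz":-0.003,"fingers":0.08},{"ax":0,"ay":0,"az":0,"tx":0.207,"ty":0,"tz":-0.003,"fingers":0.08}]' 10
python3 -m creep '[{"ax":0,"ay":0,"az":0,"tx":0.0,"ty":0,"tz":0,"fingers":0.08},{"ax":0,"ay":0,"az":0,"tx":0.0,"ty":0,"tz":0,"fingers":0.08}]' 10
python3 - <<'E'
from h import *
st();go((0.5557,0.239,0.034),182)
c=cap('wrist');save(c,'wrist12.png')
E
```

```text
t 16.35 p [0.5564 0.2402 0.3266] az -178.38 xdir [-0.003 -0.002 -1.   ] q [ 41.8  11.5   1.2  -0.  -79.8 -40.1] F [ 0.  -1.1 -0.9] w 0.0801
t [ 2.066e-01  1.000e-04 -8.000e-04] a [-0.38 -0.11 -0.18] rows 4.1
time_s: 16.85
tcp_pos: [0.5547, 0.2322, 0.1169]
eef_rot: [121.5, 89.6, -147.1]
contact_force: [0.7, -0.2, 0.1]
gripper_width: 0.0805
time_s: 17.05
tcp_pos: [0.5576, 0.2343, 0.1223]
eef_rot: [166.5, 90.0, -102.1]
contact_force: [0.7, 0.6, 0.5]
gripper_width: 0.0795
t 17.05 p [0.5576 0.2343 0.1223] az -178.58 xdir [-0.    -0.001 -1.   ] q [ 41.3  18.9 -16.3   0.  -54.8 -39.9] F [0.7 0.6 0.5] w 0.0795
t [0.0883 0.0018 0.0048] a [-0.58 -0.04 -0.01] rows 1.8
```

View pics/wrist12.png

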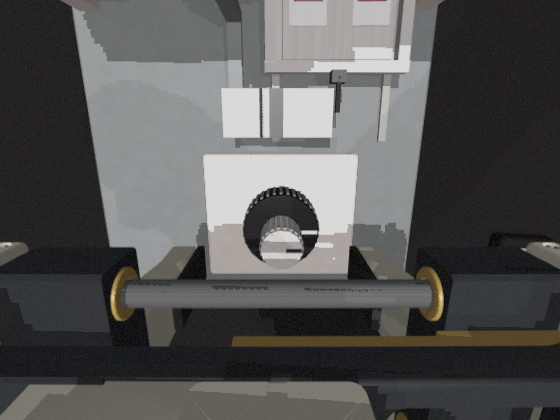

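Run:
```python
from h import *
c=cap('wrist');st();save(c,'wrist12d.png',(230,170,335,280),7)
C=cloud(c)
for lo,hi in((.088,.1),(.054,.066)):
    m=(C[...,2]>lo)&(C[...,2]<hi)&(np.hypot(C[...,0]-.556,C[...,1]-.239)<.04)
    q=C[m]; print(len(q),q[:,:2].min(0).round(4),q[:,:2].max(0).round(4),cv2.minEnclosingCircle((q[:,:2]*1000).astype(np.float32)))
```

```text
t 17.15 p [0.5582 0.2351 0.1236] az -178.57 xdir [ 0.002  0.001 -1.   ] q [ 41.3  18.8 -16.3   0.  -54.8 -39.9] F [-0.5  0.2 -0.2] w 0.08
1492 [0.5408 0.2248] [0.5702 0.2537] ((555.6420288085938, 239.57408142089844), 14.997275352478027)
2561 [0.5259 0.21  ] [0.5853 0.2652] ((555.6621704101562, 239.74652099609375), 29.96786117553711)
```

View pics/wrist12d.png

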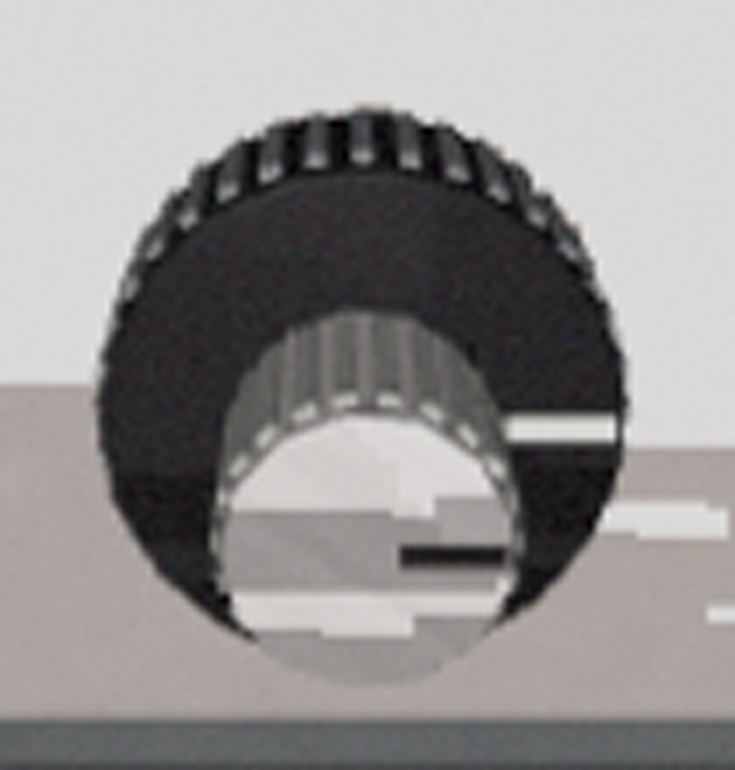

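```bash
python3 -m creep '[{"ax":0,"ay":0,"az":0,"tx":0,"ty":0.0024,"tz":0.0047,"fingers":0.08},{"ax":0,"ay":0,"az":0,"tx":0.03,"ty":0.0024,"tz":0.0047,"fingers":0.08},{"ax":0,"ay":0,"az":0,"tx":0.06,"ty":0.0024,"tz":0.0047,"fingers":0.08},{"ax":0,"ay":0,"az":0,"tx":0.08,"ty":0.0024,"tz":0.0047,"fingers":0.08},{"ax":0,"ay":0,"az":0,"tx":0.088,"ty":0.0024,"tz":0.0047,"fingers":0.08}]' 10
python3 -m creep '[{"ax":0,"ay":0,"az":0,"tx":0.0,"ty":0,"tz":0,"fingers":0.08},{"ax":0,"ay":0,"az":0,"tx":0.0,"ty":0,"tz":0,"fingers":0.08}]' 10
python3 - <<'E'
from h import *
st();go((0.5556,0.2397,0.034),182)
E
```

```text
time_s: 17.65
tcp_pos: [0.5541, 0.2393, 0.033]
eef_rot: [120.3, 89.9, -148.3]
contact_force: [-0.3, -0.3, 0.2]
gripper_width: 0.0801
time_s: 17.85
tcp_pos: [0.5556, 0.2401, 0.0354]
eef_rot: [-60.1, 89.9, 31.3]
contact_force: [-0.4, -0.4, 0.7]
gripper_width: 0.0798
t 17.85 p [0.5556 0.2401 0.0354] az -178.54 xdir [ 0.002  0.001 -1.   ] q [ 41.9  24.6 -21.3   0.  -44.1 -40.4] F [-0.4 -0.4  0.7] w 0.0798
t [ 0.0014 -0.     -0.0004] a [-0.54  0.05  0.09] rows 0.1
```

```bash
python3 -m creep '[{"ax":0,"ay":0,"az":0,"tx":0.0,"ty":0,"tz":0,"fingers":0.045},{"ax":0,"ay":0,"az":0,"tx":0.0,"ty":0,"tz":0,"fingers":0.045},{"ax":0,"ay":0,"az":0,"tx":0.0,"ty":0,"tz":0,"fingers":0.045},{"ax":0,"ay":0,"az":0,"tx":0.0,"ty":0,"tz":0,"fingers":0.045}]' 40
python3 - <<'E'
from h import *
st()
E
python3 -m creep '[{"ax":3,"ay":0,"az":0,"tx":0.0,"ty":0,"tz":0,"fingers":0.045},{"ax":8,"ay":0,"az":0,"tx":0.0,"ty":0,"tz":0,"fingers":0.045},{"ax":13,"ay":0,"az":0,"tx":0.0,"ty":0,"tz":0,"fingers":0.045},{"ax":18,"ay":0,"az":0,"tx":0.0,"ty":0,"tz":0,"fingers":0.045},{"ax":20,"ay":0,"az":0,"tx":0.0,"ty":0,"tz":0,"fingers":0.045}]' 40
python3 - <<'E'
from h import *
st(); c=cap('wrist');save(c,'wrist13.png',None,1.4)
print(r.get_state()['moment'])
E
```

```text
time_s: 18.25
tcp_pos: [0.5545, 0.2396, 0.0347]
eef_rot: [15.4, 90.0, 106.9]
contact_force: [-2.9, -0.0, 3.7]
gripper_width: 0.0574
t 18.25 p [0.5545 0.2396 0.0347] az -178.58 xdir [-0.  0. -1.] q [ 41.9  24.6 -21.3  -0.  -44.1 -40.4] F [-2.9 -0.   3.7] w 0.0574
time_s: 18.75
tcp_pos: [0.5547, 0.2396, 0.0347]
eef_rot: [-28.1, 90.0, 43.2]
contact_force: [-1.8, 0.9, 4.3]
gripper_width: 0.0574
t 18.75 p [0.5547 0.2396 0.0347] az 161.28 xdir [ 0.  0. -1.] q [ 41.9  24.6 -21.3  -0.  -44.1 -60.6] F [-1.8  0.9  4.3] w 0.0574
[ 0.30228646  1.10218095 -0.0104119 ]
```

View pics/wrist13.png

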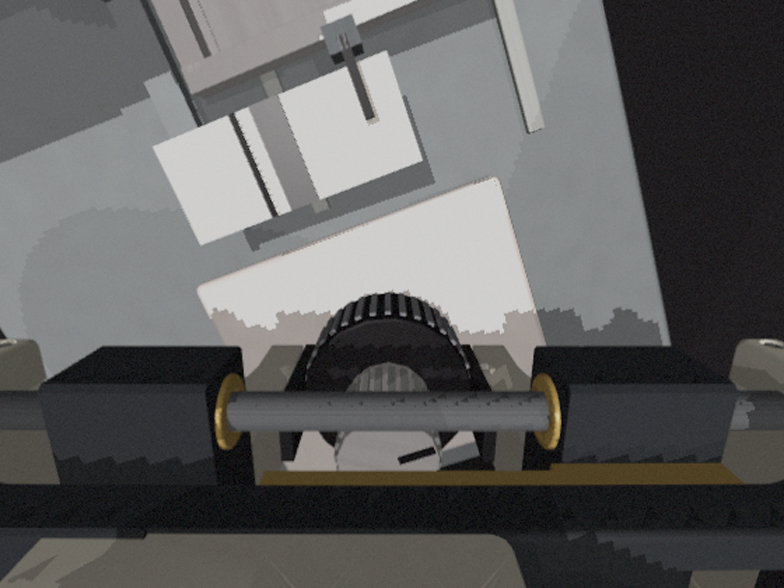

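Run:
```python
from h import *
c=load('wrist')
f=lambda L:[[(a+.5)/1.4-.5,(b+.5)/1.4-.5] for a,b in L]
print(onz(c,f([(231,116),(275,214)]),.0475).round(4),onz(c,f([(343,37),(356,75),(372,118)]),.05).round(4))
```

```text
[[0.5727 0.1371 0.0475]
 [0.5714 0.1697 0.0475]] [[0.5317 0.1285 0.05  ]
 [0.5315 0.1393 0.05  ]
 [0.5309 0.1522 0.05  ]]
```

```bash
python3 -m creep '[{"ax":5,"ay":0,"az":0,"tx":0.0,"ty":0,"tz":0,"fingers":0.045},{"ax":10,"ay":0,"az":0,"tx":0.0,"ty":0,"tz":0,"fingers":0.045},{"ax":15,"ay":0,"az":0,"tx":0.0,"ty":0,"tz":0,"fingers":0.045},{"ax":20,"ay":0,"az":0,"tx":0.0,"ty":0,"tz":0,"fingers":0.045},{"ax":25,"ay":0,"az":0,"tx":0.0,"ty":0,"tz":0,"fingers":0.045}]' 40
python3 -m creep '[{"ax":5,"ay":0,"az":0,"tx":0.0,"ty":0,"tz":0,"fingers":0.045},{"ax":10,"ay":0,"az":0,"tx":0.0,"ty":0,"tz":0,"fingers":0.045},{"ax":15,"ay":0,"az":0,"tx":0.0,"ty":0,"tz":0,"fingers":0.045},{"ax":17,"ay":0,"az":0,"tx":0.0,"ty":0,"tz":0,"fingers":0.045},{"ax":17,"ay":0,"az":0,"tx":0.0,"ty":0,"tz":0,"fingers":0.045}]' 40
python3 - <<'E'
from h import *
st(); c=cap('wrist');save(c,'wrist14.png',None,1.4)
E
```

```text
time_s: 19.3
tcp_pos: [0.5549, 0.2395, 0.0346]
eef_rot: [-33.2, 90.0, 13.1]
contact_force: [-2.0, 0.1, 4.7]
gripper_width: 0.0574
time_s: 19.8
tcp_pos: [0.5549, 0.2394, 0.0346]
eef_rot: [-14.3, 90.0, 15.2]
contact_force: [-1.4, -0.9, 5.6]
gripper_width: 0.0576
t 19.8 p [0.5549 0.2394 0.0346] az 119.44 xdir [ 0.  0. -1.] q [  41.8   24.6  -21.3    0.   -44.  -102.4] F [-1.4 -0.9  5.6] w 0.0576
```

View pics/wrist14.png

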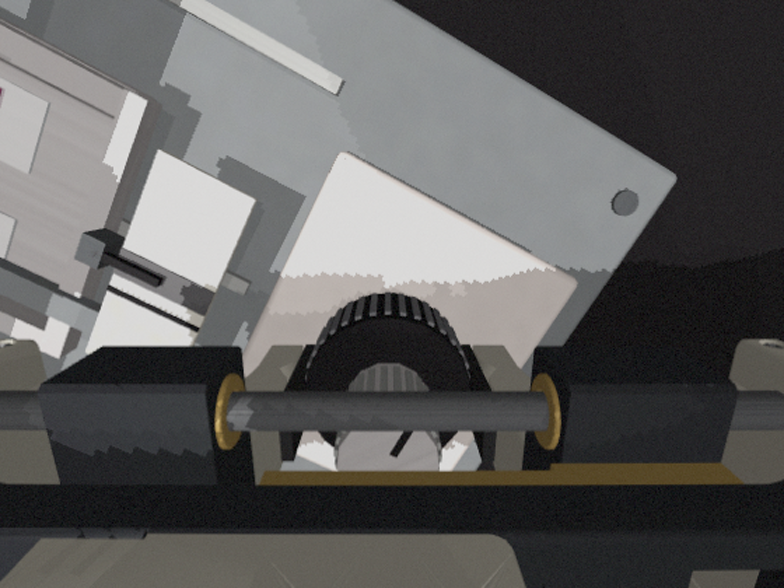

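```bash
python3 - <<'E'
from h import *
c=load('wrist'); save(c,'wrist14c.png',(50,150,190,260),5)
f=lambda L:[[(a+.5)/1.4-.5,(b+.5)/1.4-.5] for a,b in L]
print(onz(c,f([(108,287),(198,330)]),.0475).round(4),onz(c,f([(98,251),(125,265),(161,282)]),.05).round(4))
E
python3 -m creep '[{"ax":0,"ay":0,"az":0,"tx":0.0,"ty":0,"tz":0,"fingers":0.08},{"ax":0,"ay":0,"az":0,"tx":0.0,"ty":0,"tz":0,"fingers":0.08},{"ax":0,"ay":0,"az":0,"tx":0.0,"ty":0,"tz":0,"fingers":0.08},{"ax":0,"ay":0,"az":0,"tx":0.0,"ty":0,"tz":0,"fingers":0.08}]' 20
python3 -m creep '[{"ax":0,"ay":0,"az":0,"tx":-0.02,"ty":0,"tz":0,"fingers":0.08},{"ax":0,"ay":0,"az":0,"tx":-0.05,"ty":0,"tz":0,"fingers":0.08},{"ax":0,"ay":0,"az":0,"tx":-0.09,"ty":0,"tz":0,"fingers":0.06},{"ax":-8,"ay":0,"az":0,"tx":-0.12,"ty":0,"tz":0,"fingers":0.06},{"ax":-16,"ay":0,"az":0,"tx":-0.12,"ty":0,"tz":0,"fingers":0.06}]' 20
```

```text
[[0.5724 0.1366 0.0475]
 [0.5718 0.1703 0.0475]] [[0.5606 0.1306 0.05  ]
 [0.5607 0.1402 0.05  ]
 [0.5603 0.1531 0.05  ]]
time_s: 20.25
tcp_pos: [0.5548, 0.2394, 0.0339]
eef_rot: [179.4, 90.0, -151.1]
contact_force: [0.2, 0.2, -0.1]
gripper_width: 0.0787
time_s: 20.75
tcp_pos: [0.5572, 0.2409, 0.1592]
eef_rot: [-13.3, 89.5, 32.5]
contact_force: [-0.0, -0.1, -0.7]
gripper_width: 0.0624
```

View pics/wrist14c.png

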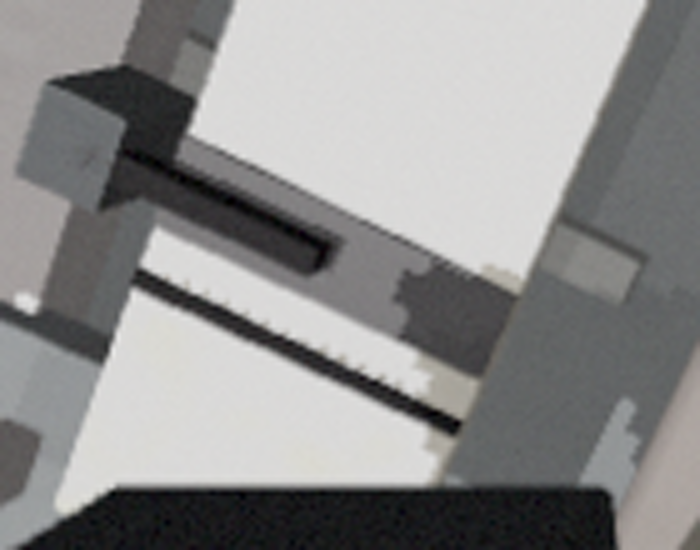

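```bash
python3 -m creep '[{"ax":-8,"ay":0,"az":0,"tx":0,"ty":0,"tz":0,"fingers":0.06},{"ax":-16,"ay":0,"az":0,"tx":0,"ty":0,"tz":0,"fingers":0.06},{"ax":-24,"ay":0,"az":0,"tx":0,"ty":0,"tz":0,"fingers":0.06},{"ax":-32,"ay":0,"az":0,"tx":0,"ty":0,"tz":0,"fingers":0.06},{"ax":-40,"ay":0,"az":0,"tx":0,"ty":0,"tz":0,"fingers":0.06}]' 20
python3 -m creep '[{"ax":-6,"ay":0,"az":0,"tx":0,"ty":0,"tz":0,"fingers":0.06},{"ax":-6,"ay":0,"az":0,"tx":0,"ty":0,"tz":0,"fingers":0.06},{"ax":-6,"ay":0,"az":0,"tx":0,"ty":0,"tz":0,"fingers":0.06}]' 20
python3 - <<'E'
from h import *
st(); c=cap('wrist');save(c,'wrist15.png',None,1.4)
go((0.5556,0.2397,0.067),182)
E
```

```text
time_s: 21.25
tcp_pos: [0.5547, 0.2394, 0.1539]
eef_rot: [128.6, 90.0, -145.6]
contact_force: [0.5, -0.9, -0.1]
gripper_width: 0.0601
time_s: 21.55
tcp_pos: [0.5548, 0.2394, 0.154]
eef_rot: [116.1, 90.0, -152.7]
contact_force: [0.2, 0.4, 0.5]
gripper_width: 0.0599
t 21.55 p [0.5548 0.2394 0.154 ] az -178.75 xdir [-0. -0. -1.] q [ 41.8  17.2 -14.3  -0.  -58.6 -40.6] F [0.2 0.4 0.5] w 0.0599
t [ 0.0869 -0.0009  0.0003] a [-0.73 -0.01 -0.01] rows 1.7
```

View pics/wrist15.png

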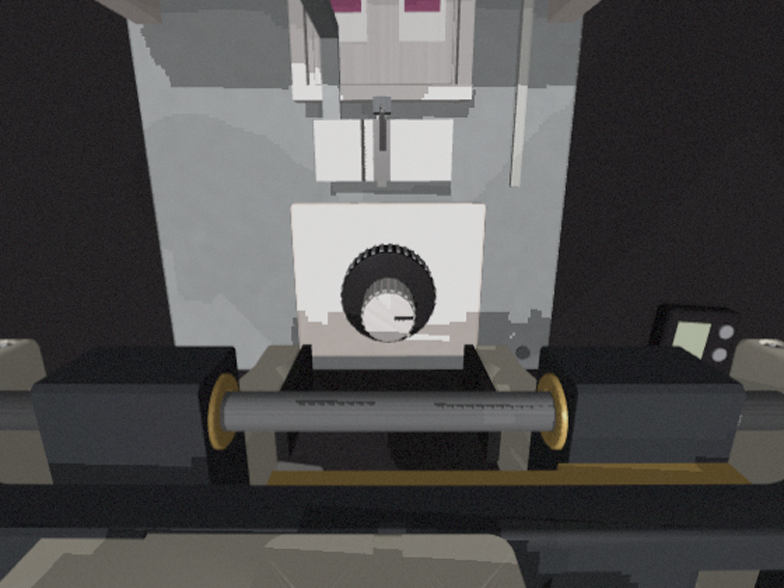

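```bash
python3 -m creep '[{"ax":0,"ay":0,"az":0,"tx":0.03,"ty":-0.0008,"tz":0,"fingers":0.055},{"ax":0,"ay":0,"az":0,"tx":0.06,"ty":-0.0008,"tz":0,"fingers":0.05},{"ax":0,"ay":0,"az":0,"tx":0.08,"ty":-0.0008,"tz":0,"fingers":0.05},{"ax":0,"ay":0,"az":0,"tx":0.086,"ty":-0.0008,"tz":0,"fingers":0.05},{"ax":0,"ay":0,"az":0,"tx":0.086,"ty":-0.0008,"tz":0,"fingers":0.05}]' 15
python3 -m creep '[{"ax":0,"ay":0,"az":0,"tx":0.0,"ty":0,"tz":0,"fingers":0.018},{"ax":0,"ay":0,"az":0,"tx":0.0,"ty":0,"tz":0,"fingers":0.018},{"ax":0,"ay":0,"az":0,"tx":0.0,"ty":0,"tz":0,"fingers":0.018},{"ax":0,"ay":0,"az":0,"tx":0.0,"ty":0,"tz":0,"fingers":0.018},{"ax":0,"ay":0,"az":0,"tx":0.0,"ty":0,"tz":0,"fingers":0.018}]' 15
python3 - <<'E'
from h import *
st()
E
```

```text
time_s: 22.1
tcp_pos: [0.5553, 0.2392, 0.0674]
eef_rot: [133.7, 89.9, -135.0]
contact_force: [-0.1, -0.0, 0.6]
gripper_width: 0.0505
time_s: 22.6
tcp_pos: [0.5546, 0.2396, 0.0689]
eef_rot: [65.8, 89.9, 157.2]
contact_force: [-7.1, 1.4, 5.6]
gripper_width: 0.0276
t 22.6 p [0.5546 0.2396 0.0689] az -178.59 xdir [-0.001  0.    -1.   ] q [ 41.8  22.2 -19.5  -0.1 -48.3 -40.4] F [-7.1  1.4  5.6] w 0.0276
```

```bash
python3 -m creep '[{"ax":3,"ay":0,"az":0,"tx":0.0,"ty":0.0008,"tz":0,"fingers":0.018},{"ax":9,"ay":0,"az":0,"tx":0.0,"ty":0.0008,"tz":0,"fingers":0.018},{"ax":16,"ay":0,"az":0,"tx":0.0,"ty":0.0008,"tz":0,"fingers":0.018},{"ax":23,"ay":0,"az":0,"tx":0.0,"ty":0.0008,"tz":0,"fingers":0.018},{"ax":30,"ay":0,"az":0,"tx":0.0,"ty":0.0008,"tz":0,"fingers":0.018}]' 15
python3 -m creep '[{"ax":7,"ay":0,"az":0,"tx":0.0,"ty":0,"tz":0,"fingers":0.018},{"ax":14,"ay":0,"az":0,"tx":0.0,"ty":0,"tz":0,"fingers":0.018},{"ax":21,"ay":0,"az":0,"tx":0.0,"ty":0,"tz":0,"fingers":0.018},{"ax":28,"ay":0,"az":0,"tx":0.0,"ty":0,"tz":0,"fingers":0.018},{"ax":30,"ay":0,"az":0,"tx":0.0,"ty":0,"tz":0,"fingers":0.018}]' 15
python3 -m creep '[{"ax":0,"ay":0,"az":0,"tx":0.0,"ty":0,"tz":0,"fingers":0.018}]' 15
python3 - <<'E'
from h import *
st(); c=cap('wrist');save(c,'wrist16.png',None,1.4); save(c,'wrist16c.png',(60,110,260,270),4)
E
```

```text
time_s: 23.1
tcp_pos: [0.5548, 0.2396, 0.069]
eef_rot: [-16.6, 90.0, 44.5]
contact_force: [-1.6, 0.6, 2.7]
gripper_width: 0.0275
time_s: 23.6
tcp_pos: [0.555, 0.2394, 0.069]
eef_rot: [-6.0, 90.0, 25.1]
contact_force: [-1.0, -0.8, 2.3]
gripper_width: 0.0275
time_s: 23.7
tcp_pos: [0.555, 0.2394, 0.0689]
eef_rot: [-5.9, 90.0, 25.5]
contact_force: [-1.4, -1.7, 5.6]
gripper_width: 0.0276
t 23.7 p [0.555  0.2394 0.0689] az 121.41 xdir [ 0.001  0.    -1.   ] q [  41.8   22.2  -19.6    0.   -48.2 -100.4] F [-1.4 -1.7  5.6] w 0.0276
```

View pics/wrist16.png

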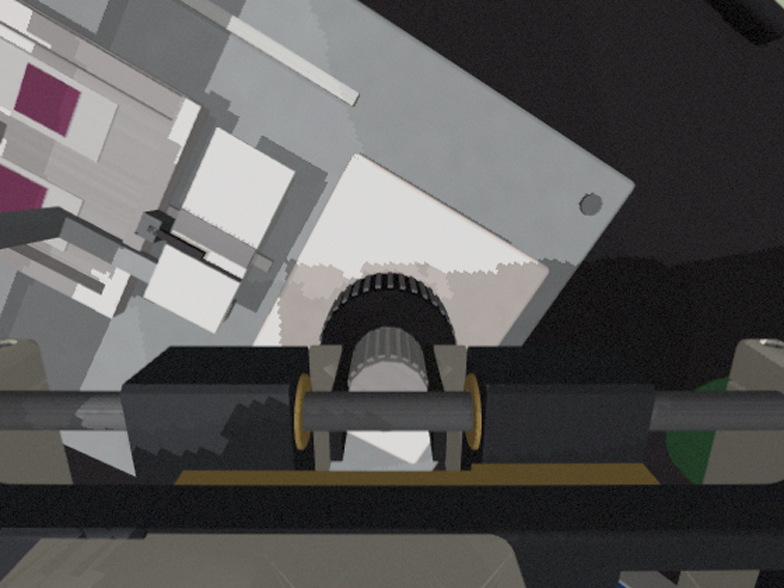

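View pics/wrist16c.png

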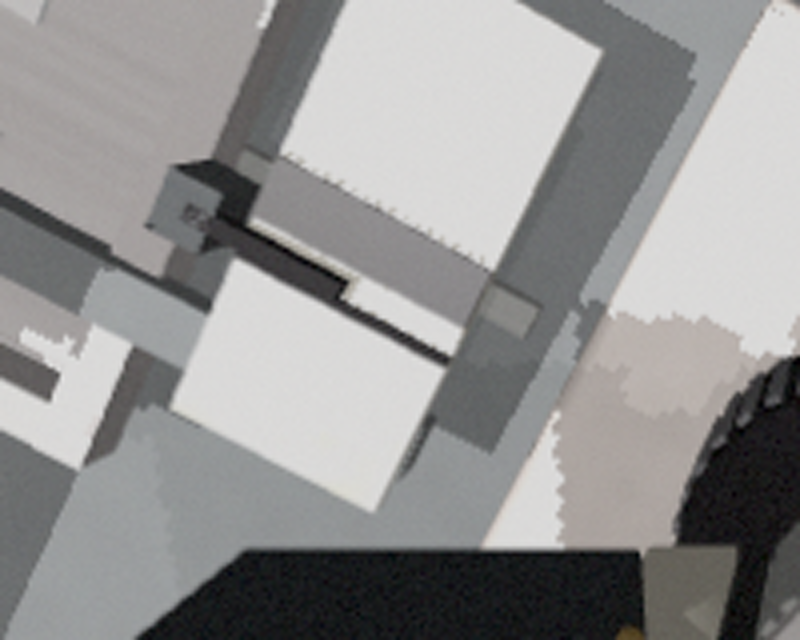

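Run:
```python
from h import *
c=load('wrist')
o=lambda L,x,y,k:[[ (a+.5)/k-.5+x,(b+.5)/k-.5+y] for a,b in L]
print(onz(c,o([(450,361),(375,321)],60,110,4),.0475).round(4))
P=cloud(c)
for p in [(230,227),(280,252),(340,278),(345,290)]:
    q=o([p],60,110,4); print(p,dpt(c,q).round(4),onz(c,q,.05).round(4))
save(c,'wrist16e.png',(100,150,180,205),9)
```

```text
[[0.563  0.1704 0.0475]
 [0.5633 0.1581 0.0475]]
(230, 227) [[0.56   0.1354 0.0514]] [[0.5605 0.1349 0.05  ]]
(280, 252) [[0.5594 0.1432 0.0518]] [[0.5601 0.1426 0.05  ]]
(340, 278) [[0.5605 0.1506 0.0464]] [[0.5591 0.1516 0.05  ]]
(345, 290) [[0.5612 0.1524 0.0479]] [[0.5603 0.153  0.05  ]]
```

View pics/wrist16e.png

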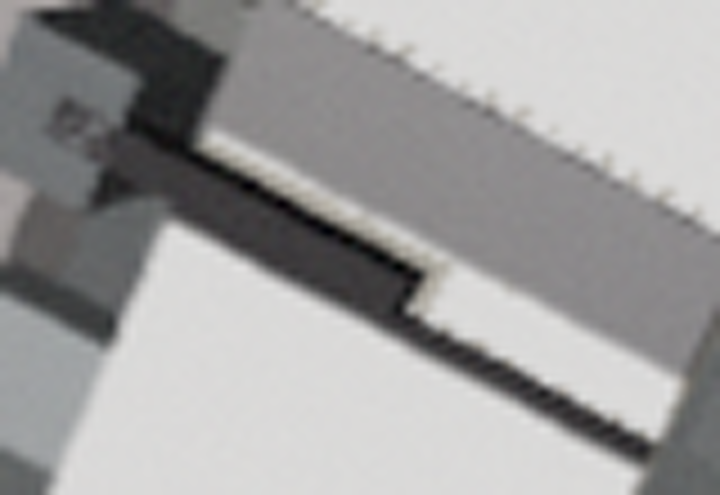

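```bash
python3 - <<'E'
from h import *
c=load('wrist')
o=lambda L,x,y,k:[[ (a+.5)/k-.5+x,(b+.5)/k-.5+y] for a,b in L]
print(onz(c,o([(285,232),(405,292),(200,190)],100,150,9),.051).round(4),onz(c,o([(520,385),(645,450)],100,150,9),.0475).round(4))
E
python3 -m creep '[{"ax":6,"ay":0,"az":0,"tx":0.0,"ty":0,"tz":0,"fingers":0.018},{"ax":12,"ay":0,"az":0,"tx":0.0,"ty":0,"tz":0,"fingers":0.018},{"ax":18,"ay":0,"az":0,"tx":0.0,"ty":0,"tz":0,"fingers":0.018},{"ax":18,"ay":0,"az":0,"tx":0.0,"ty":0,"tz":0,"fingers":0.018}]' 15
python3 - <<'E'
from h import *
st()
E
python3 -m creep '[{"ax":0,"ay":0,"az":0,"tx":0.0,"ty":0,"tz":0,"fingers":0.05},{"ax":0,"ay":0,"az":0,"tx":0.0,"ty":0,"tz":0,"fingers":0.05},{"ax":0,"ay":0,"az":0,"tx":0.0,"ty":0,"tz":0,"fingers":0.05}]' 15
python3 -m creep '[{"ax":0,"ay":0,"az":0,"tx":-0.025,"ty":0,"tz":0,"fingers":0.05},{"ax":0,"ay":0,"az":0,"tx":-0.06,"ty":0,"tz":0,"fingers":0.05},{"ax":-8,"ay":0,"az":0,"tx":-0.09,"ty":0,"tz":0,"fingers":0.05},{"ax":-16,"ay":0,"az":0,"tx":-0.09,"ty":0,"tz":0,"fingers":0.05},{"ax":-24,"ay":0,"az":0,"tx":-0.09,"ty":0,"tz":0,"fingers":0.05}]' 15
python3 -m creep '[{"ax":-8,"ay":0,"az":0,"tx":0,"ty":0,"tz":0,"fingers":0.05},{"ax":-16,"ay":0,"az":0,"tx":0,"ty":0,"tz":0,"fingers":0.05},{"ax":-24,"ay":0,"az":0,"tx":0,"ty":0,"tz":0,"fingers":0.05},{"ax":-32,"ay":0,"az":0,"tx":0,"ty":0,"tz":0,"fingers":0.05},{"ax":-40,"ay":0,"az":0,"tx":0,"ty":0,"tz":0,"fingers":0.05}]' 15
python3 -m creep '[{"ax":-8,"ay":0,"az":0,"tx":0,"ty":0,"tz":0,"fingers":0.05},{"ax":-14,"ay":0,"az":0,"tx":0,"ty":0,"tz":0,"fingers":0.05},{"ax":-14,"ay":0,"az":0,"tx":0,"ty":0,"tz":0,"fingers":0.05},{"ax":-14,"ay":0,"az":0,"tx":0,"ty":0,"tz":0,"fingers":0.05}]' 15
python3 - <<'E'
from h import *
st(); c=cap('wrist');save(c,'wrist17.png',None,1.4); save(c,'wrist17c.png',(215,55,335,145),6)
E
```

```text
[[0.5607 0.1443 0.051 ]
 [0.5603 0.1526 0.051 ]
 [0.561  0.1386 0.051 ]] [[0.5634 0.1608 0.0475]
 [0.5631 0.1698 0.0475]]
time_s: 24.15
tcp_pos: [0.5551, 0.2393, 0.0689]
eef_rot: [-5.3, 90.0, 8.0]
contact_force: [-2.4, -1.5, 6.5]
gripper_width: 0.0274
t 24.15 p [0.5551 0.2393 0.0689] az 103.32 xdir [ 0.001  0.    -1.   ] q [  41.8   22.2  -19.6    0.   -48.2 -118.5] F [-2.4 -1.5  6.5] w 0.0274
time_s: 24.45
tcp_pos: [0.5548, 0.2395, 0.0679]
eef_rot: [93.5, 90.0, 106.9]
contact_force: [0.5, 0.7, -0.4]
gripper_width: 0.0456
time_s: 24.95
tcp_pos: [0.5553, 0.24, 0.1593]
eef_rot: [6.5, 89.9, 44.3]
contact_force: [-0.4, 0.7, -0.3]
gripper_width: 0.0499
time_s: 25.45
tcp_pos: [0.5547, 0.2395, 0.1579]
eef_rot: [103.9, 90.0, -178.3]
contact_force: [-0.1, 0.2, -0.0]
gripper_width: 0.0501
time_s: 25.85
tcp_pos: [0.5547, 0.2395, 0.1579]
eef_rot: [108.5, 90.0, -160.3]
contact_force: [-0.3, -0.4, -0.4]
gripper_width: 0.0499
t 25.85 p [0.5547 0.2395 0.1579] az -178.74 xdir [-0. -0. -1.] q [ 41.9  17.  -14.   -0.  -59.1 -40.6] F [-0.3 -0.4 -0.4] w 0.0499
```

View pics/wrist17c.png

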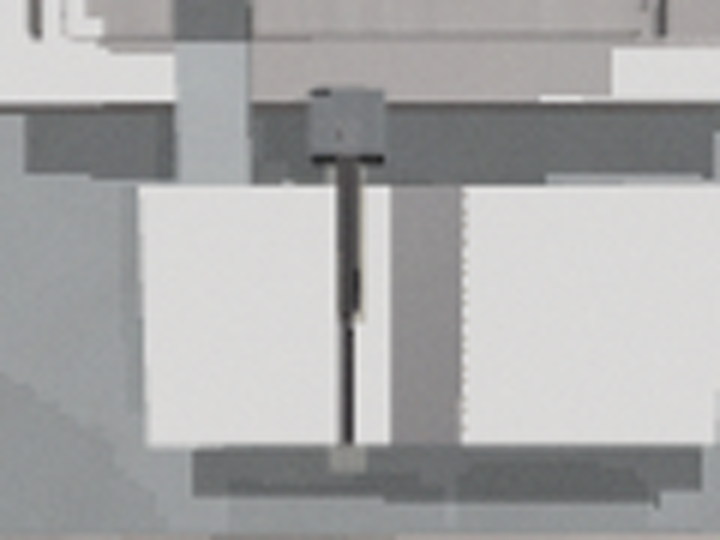

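```bash
python3 -m creep '[{"ax":0,"ay":0,"az":0,"tx":-0.05,"ty":0,"tz":0,"fingers":0.05},{"ax":0,"ay":0,"az":0,"tx":-0.1,"ty":0,"tz":0,"fingers":0.05},{"ax":0,"ay":0,"az":0,"tx":-0.15,"ty":0,"tz":0,"fingers":0.05},{"ax":0,"ay":0,"az":0,"tx":-0.17,"ty":0,"tz":-0.03,"fingers":0.05},{"ax":0,"ay":0,"az":0,"tx":-0.17,"ty":0,"tz":-0.06,"fingers":0.05}]' 15
python3 -m creep '[{"ax":0,"ay":0,"az":0,"tx":0,"ty":0,"tz":0,"fingers":0.05},{"ax":0,"ay":0,"az":0,"tx":0,"ty":0,"tz":0,"fingers":0.05},{"ax":0,"ay":0,"az":0,"tx":0,"ty":0,"tz":0,"fingers":0.05}]' 15
python3 - <<'E'
from h import *
st(); c=cap('wrist');save(c,'wrist18.png',None,1.4)
c=cap('side');save(c,'side18.png',None,1.4)
c=load('wrist')
C=cloud(c); m=(C[...,2]>.058)&(C[...,2]<.072)&(abs(C[...,0]-.56)<.06)&(C[...,1]<.02)&(C[...,1]>-.08)
n,l,s,ce=cv2.connectedComponentsWithStats(m.astype(np.uint8))
for i in range(1,n):
    if s[i,4]>15: q=C[l==i]; print(s[i],q.mean(0).round(4),cv2.minAreaRect((q[:,:2]*1000).astype(np.float32)))
E
```

```text
time_s: 26.4
tcp_pos: [0.5576, 0.1799, 0.3323]
eef_rot: [-63.8, 89.6, 27.6]
contact_force: [-0.5, -0.5, -1.0]
gripper_width: 0.0501
time_s: 26.7
tcp_pos: [0.5562, 0.1797, 0.3277]
eef_rot: [103.3, 90.0, -165.3]
contact_force: [-0.5, 0.5, -0.3]
gripper_width: 0.0497
t 26.7 p [0.5562 0.1797 0.3277] az -178.62 xdir [-0. -0. -1.] q [ 37.1   9.3  -1.5  -0.  -79.2 -35.7] F [-0.5  0.5 -0.3] w 0.0497
[256   0  37   7 243] [ 0.5656 -0.0316  0.0646] ((565.681396484375, -32.029788970947266), (43.55250549316406, 5.04094123840332), 1.1134744882583618)
```

View pics/wrist18.png

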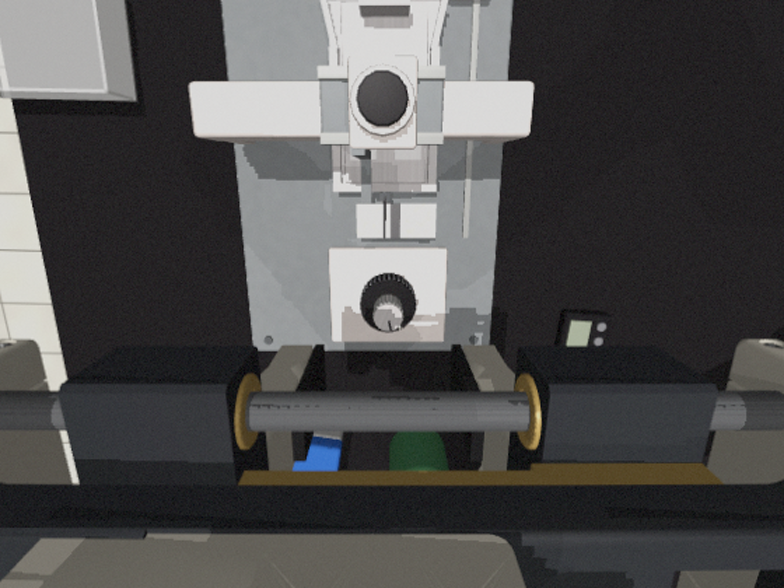

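View pics/side18.png

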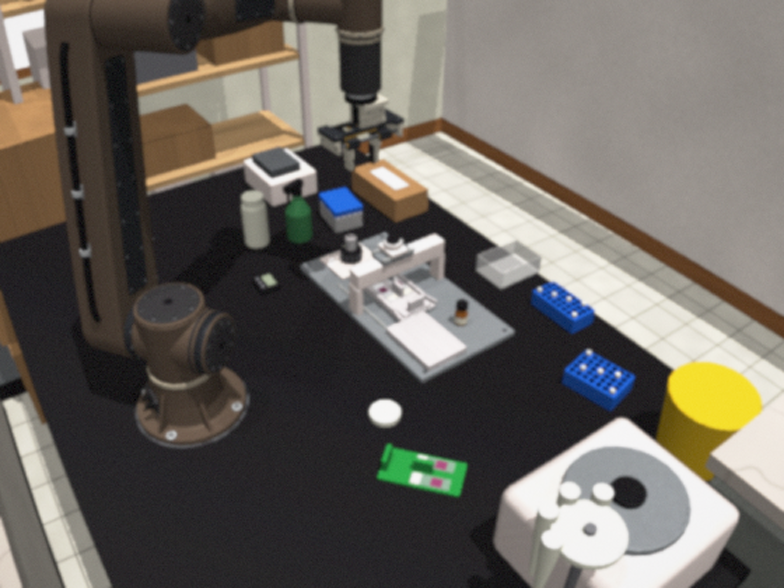

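The wrist view shows the line at the pointer (383,215). The side view shows the bystanders standing where they were. In the closer view, the tray's front edge is flush with the stop.

Run:
```python
from h import *
print(order.close_job())
```

```text
the job is handed in; nothing more can be done
None
```

I carried out the whole job in order and handed it in at about 26.8 s of the 72 s allowed. No verdict was reported.

- **Tray on the ledge:** I lifted it level by the rib, put it down with the tab outward and released it. At release it was about 1 mm above its estimated resting height.
- **Tray home:** I took it by the tab and slid it level across the step to the stop. The 10 N grip slipped a couple of millimetres there, so I pressed again with 30 N. The contact was then stiff, at about 21 N with almost no movement, and I let go. Afterwards the tray lay flat with its front edge flush with the stop.
- **Coarse knob:** I turned it about 62°. The pointer then stood 11.6 mm short of the line, inside the dark grey band, and the mark on the fine knob had not moved.
- **Fine knob:** I turned it about 78°. In the last close view the line stands about 0.5 mm from the pointer.
- **End state:** the gripper is clear of everything, the contact force read close to zero, and the bystanders stand where they were.

Two readings disagreed slightly:
- **Line travel:** the view taken part-way through the fine turn showed the line about 0.5 mm further along than the knob angle implied. I stopped the turn at 78° on that reading instead of the planned 83°.
- **Final tab position:** the last tab reading was cut off at the edge of the picture. The tray's place along the slide rests on the earlier views and the push against the stop.

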